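# Unlock the column holder and load a chromatography column

### The job

Load the green-banded column into the column holder: slide the red safety catch fully back, swing the yellow retaining arm wide open, lift the column out of the sloping rack and lower it (do not drop it) into the two V saddles, centred, with its blue end in the blue saddle. Then swing the yellow arm fully home over the column and push the red catch fully home again. Leave the other two columns and everything else on the bench where they are.

Things in the scene. Friction and masses are not known exactly. Their poses are not given: they have to be found in the camera images.
- cradle (a point): Where the column's centre belongs in the holder, 50 mm above the table. x runs along the cradle from the black V saddle (x -40 mm) to the blue one (x +40 mm), z up. Saddles: 16 mm long, 32 mm wide, open upward; the 64 mm between them are free down to the grey base plate (top at 12 mm; x +-95, y -132 to +100 mm). The holder is fixed and level; its place and yaw vary.
- gate (a joint): Yellow retaining arm, rad about a vertical pivot: 0 = home, across the cradle (bar 16 mm wide, 62 to 76 mm above the table, 2.5 mm over a seated column, ends at cradle y -85 mm); 1.57 = fully open, bar pointing to cradle -x. Opens clockwise seen from above, stays where left (about 1 N at the handle). The catch blocks it after 1 degree until slid back some 25 mm.
- gate_handle (a point): Centre of the black upright round handle on the yellow arm: 20 mm diameter, from 76 to 128 mm above the table, this point at 104 mm; 115 mm from the pivot. At home it is at cradle (0, -40 mm).
- gate_pivot (a point): Point on the yellow arm's vertical pivot axis, at the height of gate_handle (104 mm above the table), at cradle (0, +75 mm). The post below rises to 81 mm.
- catch (a joint): Red safety catch, position in m: 0 = fully home (locks the arm; it starts within 8 mm of this), 0.045 = fully back. It slides toward cradle -y with about 1.5 N friction and stays where it is left. It can lock the arm only when the arm is home first.
- catch_tab (a point): Upper half of the red catch's upright tab: 22 mm (cradle x) by 10 mm (cradle y), from 75 to 119 mm above the table, this point at 100 mm. With the catch home it is at cradle (-40, -77 mm). The tab may be pinched or pushed.
- column (a point): Centre of the column to load: steel rod 150 mm long, 20 mm diameter, GREEN 62 mm middle band, end fittings 12 mm long, 23 mm diameter; about 0.25 kg. x runs along it to the blue end. It starts in one of the rack's three grooves, on V saddles 40 mm either side of its centre, sloping 32 degrees, blue end up and farther from the robot; centre 86 mm above the table; z is square to the slope.
- column_inlet (a point): Centre of the end face of the green column's blue end fitting, 75 mm from the column's centre.
- rack: White sloping rack, fixed, foot 190 x 212 mm, left or right of the holder, place and yaw vary. Origin on the table under its middle groove's centre; x points up the slope, z up; upper edge about 100 mm high. Three grooves 72 mm apart (y), each with V saddles and a stop at the low end; at a column's middle 36 mm are free between its axis and the sloping board.
- col_green: The same green-banded column as column (same origin and axes).
- col_orange: Column with an orange band, same make as the green one, origin at its centre, x along it. Leave alone.
- col_white: Column with a white band, same make, origin at its centre, x along it. Leave alone.
- amber_bottle: Amber bottle, 72 mm diameter, 150 mm tall, origin at the centre of its foot. Leave alone.
- white_bottle: White bottle, 76 mm diameter, 170 mm tall, origin at the centre of its foot. Leave alone.
- beaker: Clear beaker, 72 mm diameter, 90 mm tall, origin at the centre of its foot. Leave alone.
- spanner: Steel spanner 150 mm long lying flat, x along it. Leave alone.
- vial_tray: Blue tray of six vials, 75 x 55 mm, 42 mm tall, origin at the centre of its underside. Leave alone.
- jar: Jar with a red lid, 60 mm diameter, 75 mm tall, origin at the centre of its foot. Leave alone.
Things that resemble listed ones, but are neither listed nor needed, are in the scene too. What is shaped like the col_green but purple is not meant.

How it is judged:
By the outcome, as a careful person would: the job done as asked, in the order asked, and still so for the second after the job is handed in, with the robot touching nothing.
It also fails if it takes over 72 s, if anything falls off the work surface, if the arm or the gripper's body presses on something with over 40 N, if the wrist force passes 120 N, or if a joint passes its speed limit or range.

### The arm

A 6-joint arm with a two-finger parallel gripper is mounted at the origin on the work surface. World frame = base frame: x ahead of the robot, y to its left, z up, the work surface at z = 0. Lengths are in m, angles in rad, forces in N, time in s.
With the tool pointing down it reaches from about 0.35 to 0.975 m from the base axis. Payload 7.1 kg.
Tool frame: the origin (TCP) lies on the centre line of the jaws, within the pads' length; the fingertips stand 25 mm ahead of it and the grasp point (between the pads) lies 6 mm ahead of it; z points along the fingers, y is the direction in which the jaws open and shut (so a half turn about z gives the same grasp; the last joint's range is limited). The gripper opens to 88 mm and grips with 3 to 60 N. Pads are 20 mm wide; open, the fingers measure 115 mm over their backs; the gripper's body (75 mm by 178 mm) begins 61 mm behind the grasp point.
Start: joints at [1.14, 0.423, 1.63, -0, 1.089, -0.019], TCP at [0.25, 0.573, 0.214] pointing down, gripper open.
Joint ranges: [-3, 3], [-0.9, 2.11], [0.09, 2.58], [-1.31, 4.45], [0.11, 2.69], [-2.54, 2.54]. Speed limits (rad/s): [2.39, 2.39, 3.01, 3.14, 3.14, 3.14].

### API

Orientations are given as a rotation vector (axis times angle).
In Python, from plant import r gives the robot as it stands.
- The arm moves only by the tool step_arm, never from a script. Its argument "rows" is a list of rows, each a list of 3 entries, a list of its own where there are three numbers: the finger opening in mm, from 0 to 87.8, then the shift along the tool's x, y, z in mm, then the turn about the tool's z in degrees. In form: [[fingers, [x, y, z], turn], ...]. A call has exactly 8 rows; each row shifts and turns the commanded pose from where the row before left it, along the tool's axes as they then stand; what a row does not reach is not made up. A row lasts 1/8 s, in which the tool goes at most 62.5 mm and 10.7 degrees, less where a joint would pass 70% of its speed; a pose out of reach is approached as far as the arm can. A call is refused whole if a number of a shift passes 62.5 or a number of a turn 10.7, either way. A call with a gripper value outside its range is refused whole. The fingers move at their own pace and stop on an object; the grip force is fixed at half the most. Time passes only in rows, so rows that do not move let the fingers close, or fill a call up. It gives the time, the measured TCP pose, the force and the opening at its end, in the units of the state.
- r.read_state(): the state, without advancing time (a new reading comes with each control period).
- r.snapshot(name): name is "scene" or "top" or "wrist"; returns (picture, depth): 420x560x3 uint8, blue, green, red; 420x560 float32, m along the optical axis (not along the pixel's ray), 0 where there is no reading.
- r.get_calibration(name): a dict with "mtx" (3x3 intrinsics, pixels), "R" (3x3) and "t" (3): a world point X has camera coordinates R X + t. Camera axes: x right, y down, z forward; pixel columns grow to the right and rows downward; lengths in m; the calibration is good to about 2 mm. A picture is of the moment at which its call begins: read the wrist's pose just before it. get_calibration takes no time and is no camera call; for the wrist camera it gives the pose at the moment of the call.
- r.hand_in(): hands the job in, once; it reports no verdict.
The state is a dict: "time": time; "joint_positions": joint angles; "dq": joint speeds; "tau": joint torques, N m; "tcp_pos": TCP position; "eef_rot": TCP orientation; "ft_force": force on the tool from outside, world axes, zero at the start; "moment": the same for the moment, N m; "gripper_width": finger opening in m.
Only numpy, scipy, OpenCV 4.12 (cv2) and the standard library are available. Lean on these libraries where they do the work, as an engineer would, in place of code of your own. Each camera call takes 0.05 s, during which the arm holds its last target.

## Working session

There is one attempt and no reset: what is moved stays moved. The work goes in short steps, Python scripts to look and compute and a tool call to move; the robot and the scene stay as the last step left them, time stands still between calls to the robot, and variables do not carry over. Pictures are saved under pics/ and viewed, and the job is handed in when it is done.

Besides the shell and the picture viewer there is one more tool, called after "Request:" in YAML: its name, and indented under it one key for each argument. step_arm: Moves the arm, as the interface text tells. Its arguments: {"type":"object","properties":{"rows":{"type":"array","items":{"type":"array"}}},"required":["rows"]}

```bash
ls; mkdir -p pics; python3 - <<'E'
from plant import r
import cv2
print(r.read_state())
for n in("scene","top"):
    im,d=r.snapshot(n); cv2.imwrite(f"pics/{n}0.png",im); c=r.get_calibration(n); print(n,c)
E
```

```text
pics
{'time': 0.0, 'joint_positions': array([ 1.13999003e+00,  4.23816789e-01,  1.63066460e+00,  9.15218994e-06,
        1.08857958e+00, -1.89747658e-02]), 'dq': array([ 0.00064243,  0.00052077,  0.0001517 ,  0.00076496, -0.00057522,
       -0.00064374]), 'tau': array([ 2.78452870e-03, -5.44647253e+01, -2.73665750e+01,  6.45217183e-02,
        2.27542670e-02, -1.35951768e-04]), 'tcp_pos': array([0.24991052, 0.5722619 , 0.21282669]), 'eef_rot': array([-6.42279358e-01, -3.07489345e+00,  2.24525640e-03]), 'ft_force': array([-0.34704569,  0.0017705 , -0.2744202 ]), 'moment': array([0.0019715 , 0.0297407 , 0.01164171]), 'gripper_width': 0.08757154592899753}
scene {'mtx': array([[508.88479824,   0.        , 281.2129821 ],
       [  0.        , 508.88479824, 205.09207411],
       [  0.        ,   0.        ,   1.        ]]), 'R': array([[-0.314382  ,  0.94910587, -0.01902634],
       [ 0.60243005,  0.18397928, -0.77667861],
       [-0.73364977, -0.25563581, -0.62960967]]), 't': array([ 0.18196072, -0.23483994,  1.70314573])}
top {'mtx': array([[499.91455008,   0.        , 273.90505287],
       [  0.        , 499.91455008, 205.15947295],
       [  0.        ,   0.        ,   1.        ]]), 'R': array([[ 0.02791113, -0.99958999,  0.00638956],
       [-0.99265862, -0.028469  , -0.11755163],
       [ 0.11768534, -0.00306165, -0.99304622]]), 't': array([-0.0194256 ,  0.52343593,  1.31701113])}
```

View pics/scene0.png

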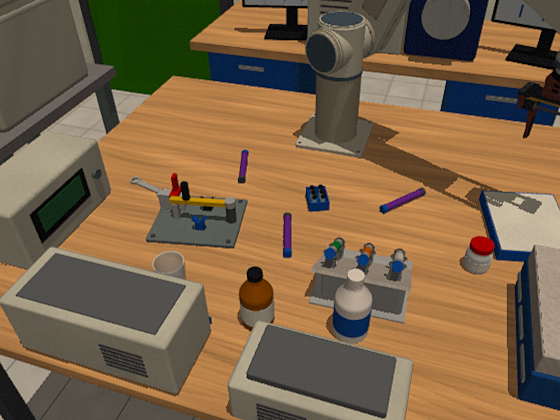

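View pics/top0.png

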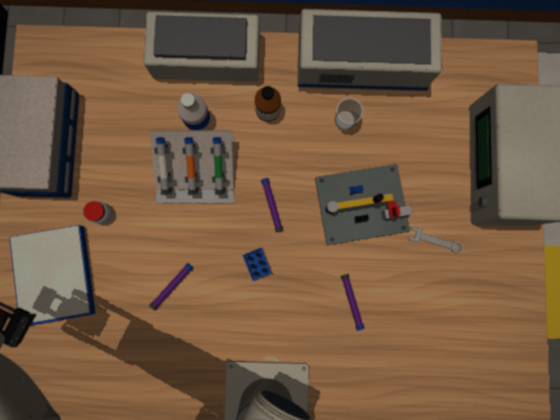

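```bash
cat > h.py <<'E'
import numpy as np, cv2
from plant import r
from scipy.spatial.transform import Rotation as Rn
def ray(c,uv):
    R=np.array(c["R"]);t=np.array(c["t"]).ravel();K=np.array(c["mtx"])
    d=R.T@np.linalg.inv(K)@np.array([uv[0],uv[1],1.]); o=-R.T@t
    return o,d
def plane(c,uv,z):
    o,d=ray(c,uv); return o+d*(z-o[2])/d[2]
def proj(c,X):
    p=np.array(c["mtx"])@(np.array(c["R"])@np.array(X)+np.array(c["t"]).ravel()); return p[:2]/p[2]
def tri(c1,u1,c2,u2):
    o1,d1=ray(c1,u1);o2,d2=ray(c2,u2);d1/=np.linalg.norm(d1);d2/=np.linalg.norm(d2)
    s=np.linalg.lstsq(np.c_[d1,-d2],o2-o1,rcond=None)[0]
    a=o1+s[0]*d1;b=o2+s[1]*d2; return (a+b)/2,np.linalg.norm(a-b)
def dpt(c,uv,d):
    o,dd=ray(c,uv); return o+dd*d   # dd has unit z-depth
def crop(im,x0,y0,x1,y1,s): return cv2.resize(im[y0:y1,x0:x1],None,fx=s,fy=s,interpolation=cv2.INTER_CUBIC)
E
python3 - <<'E'
import cv2
from h import crop
a=cv2.imread("pics/top0.png");b=cv2.imread("pics/scene0.png")
cv2.imwrite("pics/c1.png",crop(a,300,155,430,255,6))
cv2.imwrite("pics/c2.png",crop(a,140,85,250,210,4.8))
cv2.imwrite("pics/c3.png",crop(b,125,165,255,250,6))
E
```

```text
(no output)
```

View pics/c1.png

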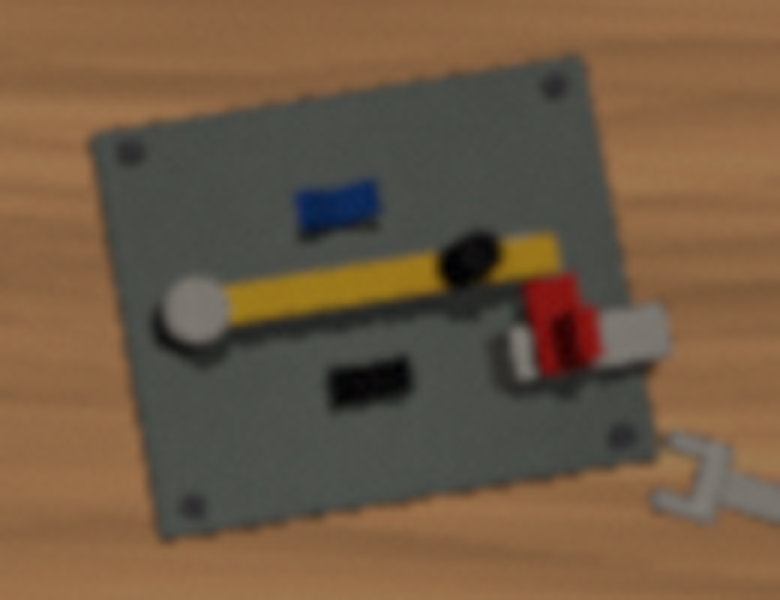

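View pics/c2.png

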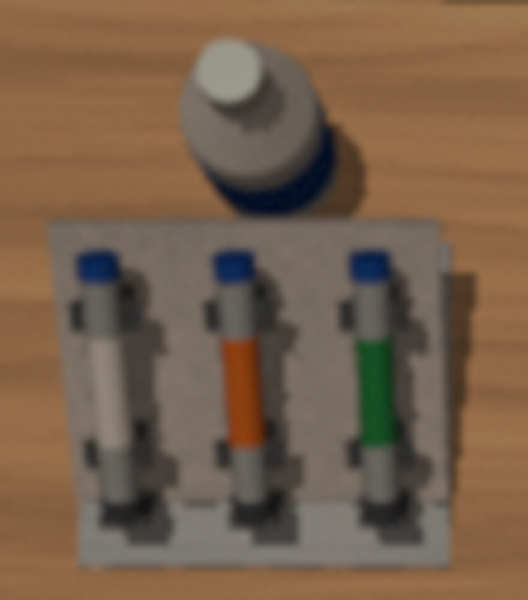

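View pics/c3.png

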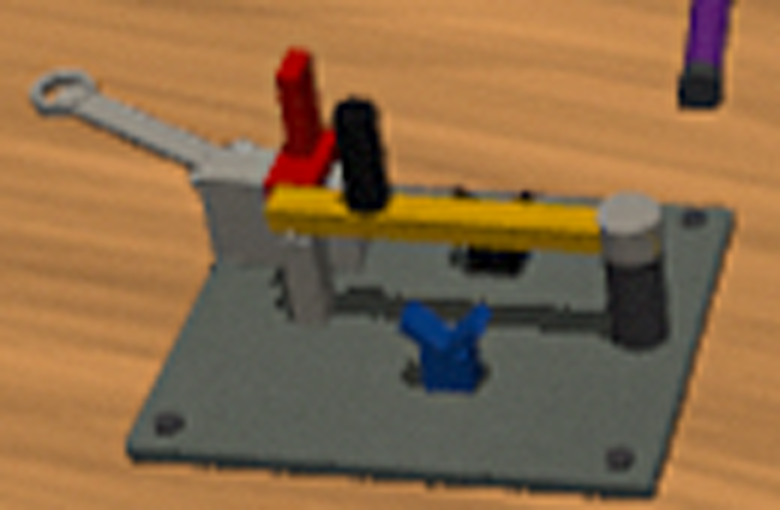

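```bash
python3 - <<'E'
from h import *
np.set_printoptions(precision=4,suppress=True)
T=r.get_calibration("top");S=r.get_calibration("scene")
t=lambda x,y:(300+(x+.5)/6-.5,155+(y+.5)/6-.5)
s=lambda x,y:(125+(x+.5)/6-.5,165+(y+.5)/6-.5)
cor=np.array([plane(T,t(*p),.012) for p in[(93,137),(580,57),(655,458),(163,538)]])
print(cor, cor.mean(0))
# cradle frame: A=(95,100) B=(95,-132) C=(-95,-132) D=(-95,100)
P=np.array([[.095,.1],[.095,-.132],[-.095,-.132],[-.095,.1]])
pc=P-P.mean(0); q=cor[:,:2]-cor[:,:2].mean(0)
th=np.arctan2((pc[:,0]*q[:,1]-pc[:,1]*q[:,0]).sum(),(pc*q).sum())
Rm=np.array([[np.cos(th),-np.sin(th)],[np.sin(th),np.cos(th)]])
o=cor[:,:2].mean(0)-Rm@P.mean(0); print("yaw",np.degrees(th),"cradle",o, (q-pc@Rm.T)*1e3)
tocr=lambda X:Rm.T@(np.array(X)[:2]-o)
for n,a,b in[("pivot top",(195,308),(632,213)),("handle top",(480,247),(357,107)),("tab top",(567,330),(298,58))]:
    X,e=tri(T,t(*a),S,s(*b)); print(n,X,e,"cr",tocr(X))
print("saddles",tocr(plane(T,t(338,205),.045)),tocr(plane(T,t(369,382),.045)))
print("pivot pl",tocr(plane(T,t(195,308),.081)),"handle",tocr(plane(T,t(480,247),.128)), "pivot again" )
# green column in top by mask, and depth
im,_=cv2.imread("pics/top0.png"),0
im2,d=r.snapshot("top"); im3,d3=r.snapshot("scene")
hsv=cv2.cvtColor(im2,cv2.COLOR_BGR2HSV)
m=cv2.inRange(hsv,(45,100,30),(85,255,255)); m[:,:200]=0;m[:, 240:]=0;m[:100]=0;m[210:]=0
M=cv2.moments(m,True);g=(M['m10']/M['m00'],M['m01']/M['m00']);print("green top",g,M['m00'])
h3=cv2.cvtColor(im3,cv2.COLOR_BGR2HSV);m3=cv2.inRange(h3,(45,100,30),(85,255,255));m3[:220]=0;m3[280:]=0;m3[:,:300]=0;m3[:,400:]=0
M=cv2.moments(m3,True);g3=(M['m10']/M['m00'],M['m01']/M['m00']);print("green scene",g3,M['m00'])
print(tri(T,g,S,g3))
ys,xs=np.nonzero(cv2.erode(m,np.ones((2,2))))
pts=np.array([dpt(T,(x,y),d[y,x]) for x,y in zip(xs,ys) if d[y,x]>0]); print("band surf",pts.mean(0)); 
u,sv,vt=np.linalg.svd(pts-pts.mean(0)); print(vt[0],sv)
c2=lambda x,y:(140+(x+.5)/4.8-.5,85+(y+.5)/4.8-.5)
# blue ends of three, black ends
for nm,b,k in[("white",(98,263),(123,512)),("orange",(234,263),(252,512)),("green",(370,263),(380,512))]:
    B=plane(T,c2(*b),.126);K=plane(T,c2(*k),.046+.012);print(nm,B,K,np.linalg.norm(B-K), "yaw",np.degrees(np.arctan2(*(B-K)[[1,0]])))
E
```

```text
[[ 0.6062 -0.1159  0.012 ]
 [ 0.6501 -0.3397  0.012 ]
 [ 0.466  -0.3736  0.012 ]
 [ 0.4234 -0.1509  0.012 ]] [ 0.5364 -0.245   0.012 ]
yaw 10.823805616654191 cradle [ 0.5334 -0.2293] [[-1.7608 -2.6358]
 [-1.4319  1.4015]
 [ 1.0682  3.1734]
 [ 2.1245 -1.939 ]]
pivot top [ 0.5204 -0.1562  0.0808] 0.0013118409720753678 cr [0.001  0.0743]
handle top [ 0.5435 -0.2686  0.1296] 0.00037987626312989333 cr [ 0.0025 -0.0405]
tab top [ 0.5118 -0.3099  0.1241] 0.007747301600080974 cr [-0.0364 -0.075 ]
saddles [ 0.0398 -0.0013] [-0.0406 -0.0007]
pivot pl [0.0009 0.0749] handle [ 0.0026 -0.0407] pivot again
green top (218.1275167785235, 166.5771812080537) 149.0
green scene (336.35849056603774, 244.77358490566039) 53.0
(array([0.6131, 0.1443, 0.091 ]), np.float64(0.0022981595781076435))
band surf [0.6116 0.1415 0.0944]
[-0.7952 -0.0439 -0.6048] [0.1825 0.0603 0.0367]
white [0.6724 0.2896 0.126 ] [0.5493 0.284  0.058 ] 0.14072226332451998 yaw 2.5913020749954554
orange [0.6745 0.2177 0.126 ] [0.5514 0.213  0.058 ] 0.14075580307829277 yaw 2.1970010821252104
green [0.6767 0.1458 0.126 ] [0.5534 0.1425 0.058 ] 0.14079430812658672 yaw 1.5448565661731364
```

```bash
cat >> h.py <<'E'
CR=np.array([.5334,-.2293]); CY=np.radians(10.9)
def cw(x,y):
    c,s=np.cos(CY),np.sin(CY); return CR+np.array([c*x-s*y,s*x+c*y])
def tocr(X):
    c,s=np.cos(CY),np.sin(CY); v=np.array(X)[:2]-CR; return np.array([c*v[0]+s*v[1],-s*v[0]+c*v[1]])
def yawy(R): return np.arctan2(R[1,1],R[0,1])
def plan(target,yaw_deg,n,fing,cur=None):
    """rows from current measured pose (tool vertical) to target xyz (TCP), tool-y yaw"""
    st=r.read_state(); p=np.array(st["tcp_pos"]);ya=yawy(Rn.from_rotvec(st["eef_rot"]).as_matrix())
    if cur is not None: p,ya=np.array(cur[0]),np.radians(cur[1])
    dyaw=(np.degrees(ya)-yaw_deg+180)%360-180   # tool turn (z down): + lowers yaw
    target=np.array(target); rows=[]
    for i in range(n):
        d=(target-p)/(n-i); t=round(dyaw/n,1)
        ey=np.array([np.cos(ya),np.sin(ya),0]);ex=np.array([-np.sin(ya),np.cos(ya),0])
        s=[round(float(d@ex)*1e3,1),round(float(d@ey)*1e3,1),round(-float(d[2])*1e3,1)]
        rows.append([fing,s,t]); p=p+(ex*s[0]+ey*s[1])/1e3-np.array([0,0,s[2]/1e3]); ya-=np.radians(t)
    print("from",np.round(st["tcp_pos"],4),"yaw",np.degrees(yawy(Rn.from_rotvec(st['eef_rot']).as_matrix())).round(2),"turn",round(dyaw,1),"end",p.round(4),np.degrees(ya).round(2))
    for k in range(0,n,8): print(str(rows[k:k+8]).replace(" ",""))
E
python3 - <<'E'
from h import *
st=r.read_state();R=Rn.from_rotvec(st["eef_rot"]).as_matrix();print(R.round(3))
c=r.get_calibration("wrist"); print("cam in tool:",(R.T@(-c["R"].T@c["t"]-st["tcp_pos"])).round(3),(c["R"]@R).round(2),c["mtx"][0,0])
plan([.56,.144,.33],-88,16,87)
E
```

```text
[[-0.916  0.4   -0.   ]
 [ 0.4    0.916 -0.001]
 [ 0.    -0.001 -1.   ]]
cam in tool: [ 0.081  0.001 -0.171] [[ 0.    1.   -0.  ]
 [-0.95  0.   -0.3 ]
 [-0.3   0.    0.95]] 325.8644590856096
from [0.25   0.5724 0.2131] yaw 66.4 turn 154.4 end [0.5599 0.144  0.33  ] -88.8
[[87,[-28.5,-16.8,-7.3],np.float64(9.7)],[87,[-30.9,-11.7,-7.3],np.float64(9.7)],[87,[-32.4,-6.4,-7.3],np.float64(9.7)],[87,[-33.0,-0.8,-7.3],np.float64(9.7)],[87,[-32.7,4.8,-7.3],np.float64(9.7)],[87,[-31.4,10.2,-7.3],np.float64(9.7)],[87,[-29.3,15.4,-7.3],np.float64(9.7)],[87,[-26.3,20.1,-7.3],np.float64(9.7)]]
[[87,[-22.5,24.2,-7.3],np.float64(9.7)],[87,[-18.1,27.6,-7.3],np.float64(9.7)],[87,[-13.2,30.3,-7.3],np.float64(9.7)],[87,[-7.9,32.1,-7.3],np.float64(9.7)],[87,[-2.4,33.0,-7.3],np.float64(9.7)],[87,[3.2,32.9,-7.3],np.float64(9.7)],[87,[8.7,31.9,-7.4],np.float64(9.7)],[87,[13.9,29.9,-7.3],np.float64(9.7)]]
```

Request:
step_arm:
  rows:
    - [87,[-28.5,-16.8,-7.3],9.7]
    - [87,[-30.9,-11.7,-7.3],9.7]
    - [87,[-32.4,-6.4,-7.3],9.7]
    - [87,[-33,-0.8,-7.3],9.7]
    - [87,[-32.7,4.8,-7.3],9.7]
    - [87,[-31.4,10.2,-7.3],9.7]
    - [87,[-29.3,15.4,-7.3],9.7]
    - [87,[-26.3,20.1,-7.3],9.7]

```text
time: 1.2
tcp_pos: [0.4057, 0.3576, 0.2721]
eef_rot: [2.433, 1.987, -0.0]
ft_force: [0.4, 0.3, 0.8]
gripper_width: 0.0866
```

Request:
step_arm:
  rows:
    - [87,[-22.5,24.2,-7.3],9.7]
    - [87,[-18.1,27.6,-7.3],9.7]
    - [87,[-13.2,30.3,-7.3],9.7]
    - [87,[-7.9,32.1,-7.3],9.7]
    - [87,[-2.4,33,-7.3],9.7]
    - [87,[3.2,32.9,-7.3],9.7]
    - [87,[8.7,31.9,-7.4],9.7]
    - [87,[13.9,29.9,-7.3],9.7]

```text
time: 2.2
tcp_pos: [0.5605, 0.1434, 0.3306]
eef_rot: [-3.141, -0.024, 0.0]
ft_force: [0.7, 0.9, -0.2]
gripper_width: 0.087
```

```bash
python3 - <<'E'
from h import *
import pickle
st=r.read_state();c=r.get_calibration("wrist"); im,d=r.snapshot("wrist"); cv2.imwrite("pics/w1.png",im); pickle.dump((st,c,im,d),open("w1.pkl","wb"))
print(st["time"],st["tcp_pos"],np.degrees(yawy(Rn.from_rotvec(st["eef_rot"]).as_matrix())),st["joint_positions"])
E
```

```text
2.2 [0.56051031 0.1433861  0.33058026] -89.11788705698994 [2.29840443e-01 2.41311259e-01 1.61257670e+00 6.13093522e-05
 1.28796199e+00 1.78522388e+00]
```

View pics/w1.png

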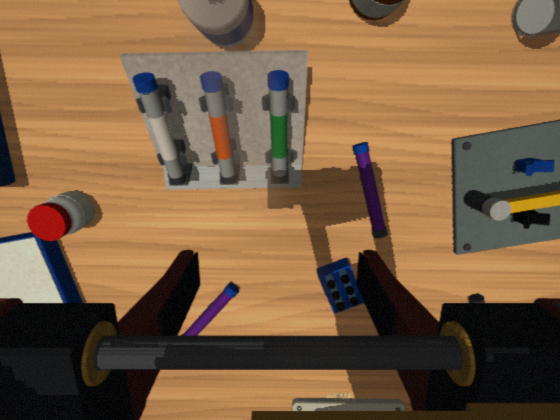

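```bash
python3 - <<'E'
from h import *
import pickle
np.set_printoptions(precision=4,suppress=True)
st,c,im,d=pickle.load(open("w1.pkl","rb"))
T=r.get_calibration("top");ti=cv2.imread("pics/top0.png")
def band(im,lo,hi,box):
    x0,y0,x1,y1=box;h=cv2.cvtColor(im,cv2.COLOR_BGR2HSV)[y0:y1,x0:x1]
    m=cv2.inRange(h,lo,hi);cn=max(cv2.findContours(m,0,1)[0],key=cv2.contourArea);rr=cv2.minAreaRect(cn)
    return (rr[0][0]+x0,rr[0][1]+y0),rr
for nm,lo,hi,bw,bt in[("green",(40,90,25),(90,255,255),(255,95,305,170),(205,145,230,185)),("blue",(105,120,40),(130,255,255),(262,65,295,95),(210,132,225,146))]:
    a,ra=band(im,lo,hi,bw);b,rb=band(ti,lo,hi,bt)
    print(nm,a,b,tri(c,a,T,b), ra[1:],rb[1:])
    print(" depth pt wrist",dpt(c,a,d[int(a[1]+.5),int(a[0]+.5)]))
# rod surface depth profile along the centre line in wrist
P=[]
for v in range(85,175,6):
    z=d[v,275:285]; k=np.argmin(np.where(z>0,z,9)); 
    m=np.median(z[z>0]); P.append(dpt(c,(279.5,v),m))
P=np.array(P);print(P)
h=cv2.resize(im[50:200,240:320],None,fx=4,fy=4);cv2.imwrite("pics/w1c.png",h)
E
```

```text
green (278.5, 136.0) (218.5, 166.5) (array([0.6152, 0.1435, 0.0824]), np.float64(0.000604117968767937)) ((42.0, 15.0), 90.0) ((21.0, 7.0), 90.0)
 depth pt wrist [0.6162 0.1438 0.0985]
blue (278.2786922454834, 80.06557273864746) (216.5, 140.5) (array([0.6764, 0.1461, 0.1181]), np.float64(0.0024039602679525075)) ((20.280006408691406, 19.55571937561035), 84.80557250976562) ((5.0, 7.0), 90.0)
 depth pt wrist [0.6757 0.1451 0.1344]
[[0.6711 0.1438 0.1317]
 [0.6655 0.1436 0.126 ]
 [0.6595 0.1435 0.1227]
 [0.6534 0.1434 0.119 ]
 [0.6471 0.1432 0.1147]
 [0.6406 0.1431 0.1112]
 [0.6338 0.143  0.1067]
 [0.6269 0.1428 0.1023]
 [0.6197 0.1427 0.0982]
 [0.6122 0.1425 0.0929]
 [0.6045 0.1423 0.0885]
 [0.5966 0.1422 0.0836]
 [0.5884 0.142  0.0785]
 [0.5797 0.1418 0.0723]
 [0.571  0.1416 0.0675]]
```

View pics/w1c.png

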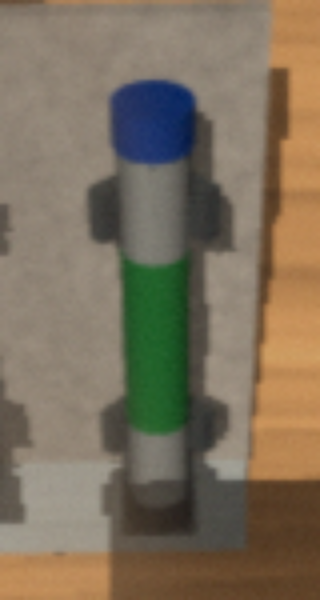

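```bash
python3 - <<'E'
from h import *
p=cw(.03,-.05); plan([*p,.31],-79.1,8,50)
E
```

```text
from [0.5629 0.1408 0.3316] yaw -89.6 turn -10.5 end [ 0.5723 -0.2728  0.31  ] -79.2
[[50,[0.8,51.7,2.7],np.float64(-1.3)],[50,[-0.4,51.7,2.7],np.float64(-1.3)],[50,[-1.5,51.7,2.7],np.float64(-1.3)],[50,[-2.7,51.6,2.7],np.float64(-1.3)],[50,[-3.9,51.6,2.7],np.float64(-1.3)],[50,[-5.0,51.5,2.7],np.float64(-1.3)],[50,[-6.2,51.3,2.7],np.float64(-1.3)],[50,[-7.4,51.2,2.7],np.float64(-1.3)]]
```

Request:
step_arm:
  rows:
    - [50,[0.8,51.7,2.7],-1.3]
    - [50,[-0.4,51.7,2.7],-1.3]
    - [50,[-1.5,51.7,2.7],-1.3]
    - [50,[-2.7,51.6,2.7],-1.3]
    - [50,[-3.9,51.6,2.7],-1.3]
    - [50,[-5,51.5,2.7],-1.3]
    - [50,[-6.2,51.3,2.7],-1.3]
    - [50,[-7.4,51.2,2.7],-1.3]

```text
time: 3.25
tcp_pos: [0.5751, -0.2704, 0.3086]
eef_rot: [-3.125, -0.321, 0.0]
ft_force: [0.6, -0.2, 1.4]
gripper_width: 0.0502
```

```bash
cat >> h.py <<'E'
import pickle
def shot(n):
    st=r.read_state();
    for k in range(20):
        if np.abs(st["dq"]).max()<.02: break
        r.snapshot("wrist"); st=r.read_state()
    c=r.get_calibration("wrist"); im,d=r.snapshot("wrist"); cv2.imwrite(f"pics/{n}.png",im); pickle.dump((st,c,im,d),open(n+".pkl","wb"))
    print(st["time"],st["tcp_pos"].round(4),"yaw",np.degrees(yawy(Rn.from_rotvec(st["eef_rot"]).as_matrix())).round(2),"F",st["ft_force"].round(1),"w",st["gripper_width"].round(4)); return st,c,im,d
E
python3 -c "
from h import *
shot('w2')"
```

```text
Traceback (most recent call last):
  File "h.py", line 45, in shot
    print(st["time"],st["tcp_pos"].round(4),"yaw",np.degrees(yawy(Rn.from_rotvec(st["eef_rot"]).as_matrix())).round(2),"F",st["ft_force"].round(1),"w",st["gripper_width"].round(4)); return st,c,im,d
                                                                                                                                                       ^^^^^^^^^^^^^^^^^^^^^^^^^
AttributeError: 'float' object has no attribute 'round'
```

View pics/w2.png

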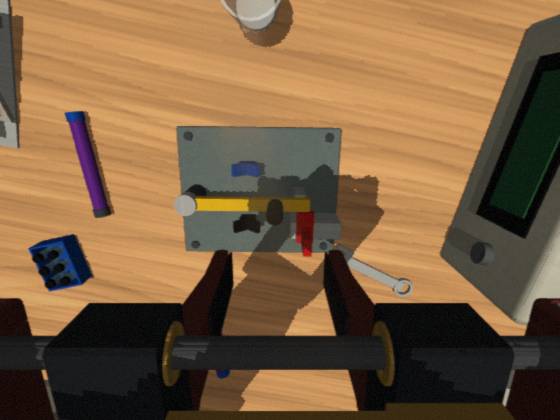

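```bash
sed -i 's/st\["gripper_width"\].round(4)/round(float(st["gripper_width"]),4)/' h.py; python3 - <<'E'
from h import *
im=pickle.load(open("w2.pkl","rb"))[2]; st=pickle.load(open("w2.pkl","rb"))[0]
print(st["time"],st["tcp_pos"],np.degrees(yawy(Rn.from_rotvec(st["eef_rot"]).as_matrix())),np.abs(st["dq"]).max())
cv2.imwrite("pics/w2c.png",crop(im,165,115,355,265,4.2))
E
```

```text
3.55 [ 0.57517381 -0.26794384  0.30871483] -78.34810912355277 0.012945247326171066
```

View pics/w2c.png

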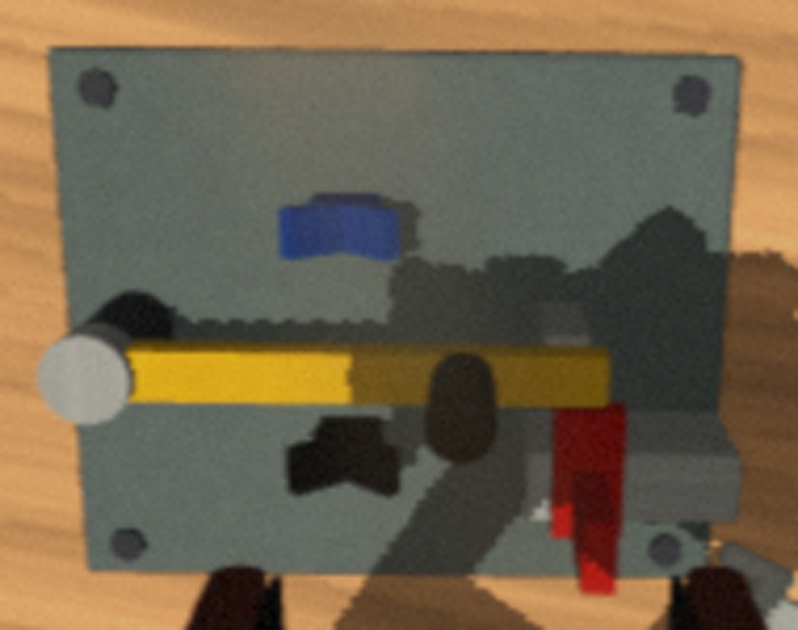

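```bash
python3 - <<'E'
from h import *
np.set_printoptions(precision=4,suppress=True)
st,c,im,d=pickle.load(open("w2.pkl","rb"))
f=lambda x,y:(165+(x+.5)/4.2-.5,115+(y+.5)/4.2-.5)
for n,p,z in[("A +95,+100",(50,47),.012),("B +95,-132",(741,57),.012),("D -95,100",(90,570),.012),("pivot 0,75",(84,380),.081),("handle 0,-40",(461,430),.128),("tab -51",(597,592),.119),("blue+40,0 ",(340,232),.05),("black",(343,455),.05),("bar end",(608,378),.076)]:
    X=plane(c,f(*p),z);print(n,X,"cr",tocr(X)*1e3)
T=r.get_calibration("top");t=lambda x,y:(300+(x+.5)/6-.5,155+(y+.5)/6-.5)
for n,a,b in[("pivot",(84,380),(195,310)),("handle top",(461,432),(482,245)),("tab top -x corner mid",(597,590),(575,360))]:
    print(n,tri(c,f(*a),T,t(*b)))
print(np.degrees(st["joint_positions"]))
E
```

```text
A +95,+100 [ 0.6101 -0.1169  0.012 ] cr [96.532  95.9227]
B +95,-132 [ 0.6535 -0.3411  0.012 ] cr [  96.7934 -132.4902]
D -95,100 [ 0.4258 -0.1526  0.012 ] cr [-91.1634  95.667 ]
pivot 0,75 [ 0.5219 -0.1578  0.081 ] cr [ 2.2036 72.3952]
handle 0,-40 [ 0.5447 -0.2702  0.128 ] cr [  3.3401 -42.3265]
tab -51 [ 0.5018 -0.3188  0.119 ] cr [-47.9683 -81.9527]
blue+40,0  [ 0.5762 -0.2238  0.05  ] cr [43.1086 -2.7343]
black [ 0.5031 -0.2378  0.05  ] cr [-31.3535  -2.649 ]
bar end [ 0.5536 -0.3137  0.076 ] cr [  3.8815 -86.7448]
pivot (array([ 0.52  , -0.1563,  0.0752]), np.float64(0.00021487342701780515))
handle top (array([ 0.5444, -0.27  ,  0.1282]), np.float64(0.0008090216688785336))
tab top -x corner mid (array([ 0.499 , -0.3169,  0.1092]), np.float64(0.007214341440909073))
[-26.0627  20.0092  86.7528   0.0202  73.2764  52.2796]
```

```bash
sed -i 's/^CR=.*/CR=np.array([.5349,-.2303]); CY=np.radians(10.95)/' h.py; python3 - <<'E'
from h import *
p=cw(-.04,-.079); print(p); plan([*p,.165],-79.05,8,42)
E
```

```text
[ 0.5106345  -0.31545976]
from [ 0.5753 -0.2677  0.3089] yaw -78.32 turn 0.7 end [ 0.5107 -0.3154  0.165 ] -79.12
[[42,[-9.1,4.2,18.0],np.float64(0.1)],[42,[-9.1,4.2,18.0],np.float64(0.1)],[42,[-9.1,4.2,18.0],np.float64(0.1)],[42,[-9.1,4.3,18.0],np.float64(0.1)],[42,[-9.1,4.3,18.0],np.float64(0.1)],[42,[-9.1,4.3,18.0],np.float64(0.1)],[42,[-9.1,4.3,17.9],np.float64(0.1)],[42,[-9.1,4.3,18.0],np.float64(0.1)]]
```

Request:
step_arm:
  rows:
    - [42,[-9.1,4.2,18],0.1]
    - [42,[-9.1,4.2,18],0.1]
    - [42,[-9.1,4.2,18],0.1]
    - [42,[-9.1,4.3,18],0.1]
    - [42,[-9.1,4.3,18],0.1]
    - [42,[-9.1,4.3,18],0.1]
    - [42,[-9.1,4.3,18],0.1]
    - [42,[-9.1,4.3,18],0]

```text
time: 4.6
tcp_pos: [0.5108, -0.3155, 0.1648]
eef_rot: [3.127, 0.302, 0.001]
ft_force: [0.4, 0.4, 0.5]
gripper_width: 0.0417
```

```bash
python3 -c "
from h import *
shot('w3'); p=cw(-.04,-.079); plan([*p,.112],-79.05,4,42)"
```

```text
4.8 [ 0.511  -0.3158  0.1653] yaw -79.04 F [-0.  -0.8  0.4] w 0.0418
from [ 0.5115 -0.3162  0.1658] yaw -79.04 turn 0.0 end [ 0.5106 -0.3154  0.112 ] -79.04
[[42,[-0.2,-0.2,13.5],np.float64(0.0)],[42,[-0.2,-0.2,13.4],np.float64(0.0)],[42,[-0.1,-0.2,13.5],np.float64(0.0)],[42,[-0.2,-0.3,13.4],np.float64(0.0)]]
```

View pics/w3.png

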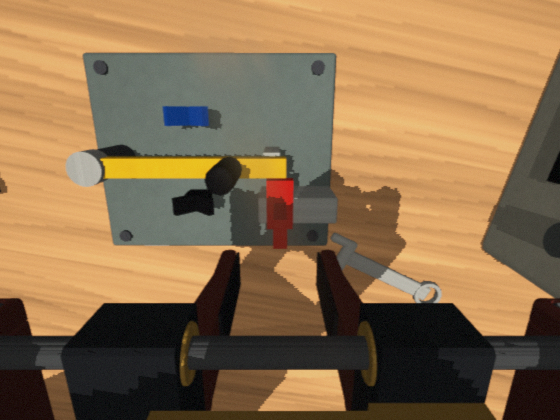

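```bash
python3 -c "
from h import *
st,c,im,d=pickle.load(open('w3.pkl','rb'))
for uv,z in [((280,247),.119),((225,162),.128),((85,168),.081),((185,116),.048),((84,53),.012),((335,54),.012)]: print(tocr(plane(c,uv,z))*1e3)
p=cw(-.04,-.079)
for z in(.14,): 
  for e in(21,-21): print(proj(c,[*cw(-.04,-.079+e*1e-3),z]))
"
```

```text
[-49.06624961 -81.23219116]
[ 13.42424383 -45.82941973]
[ 1.52315094 72.1881951 ]
[40.48085352 -0.70990507]
[94.40258918 95.95363789]
[  94.04329015 -130.95756595]
[244.59079515 246.84115767]
[309.02228892 246.98935526]
```

Request:
step_arm:
  rows:
    - [42,[0,0,14],0]
    - [42,[0,0,14],0]
    - [42,[0,0,14],0]
    - [42,[0,0,12],0]
    - [6,[0,0,0],0]
    - [6,[0,0,0],0]
    - [6,[0,0,0],0]
    - [6,[0,0,0],0]

```text
time: 5.85
tcp_pos: [0.5108, -0.3169, 0.1113]
eef_rot: [3.127, 0.298, 0.001]
ft_force: [-0.1, 1.1, -0.3]
gripper_width: 0.0071
```

```bash
python3 -c "
from h import *
st,c,im,d=shot('w4'); print(tocr(st['tcp_pos'])*1e3)
im,d=r.snapshot('scene'); cv2.imwrite('pics/s4.png',crop(im,110,120,270,250,4.6))
cv2.imwrite('pics/w4c.png',crop(pickle.load(open('w4.pkl','rb'))[2],190,120,370,260,4.2))
"
```

```text
5.85 [ 0.5108 -0.3169  0.1113] yaw -79.09 F [-0.1  1.1 -0.3] w 0.0071
[-40.1289003  -80.44633124]
```

View pics/s4.png

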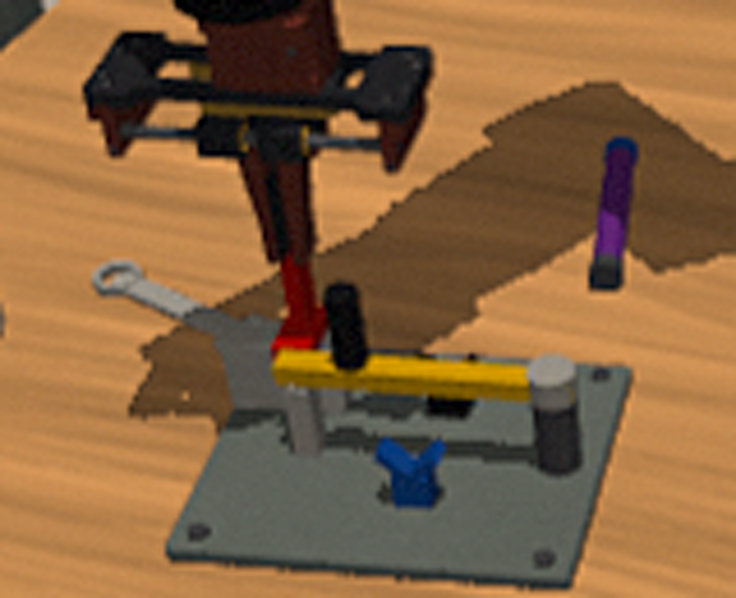

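View pics/w4c.png

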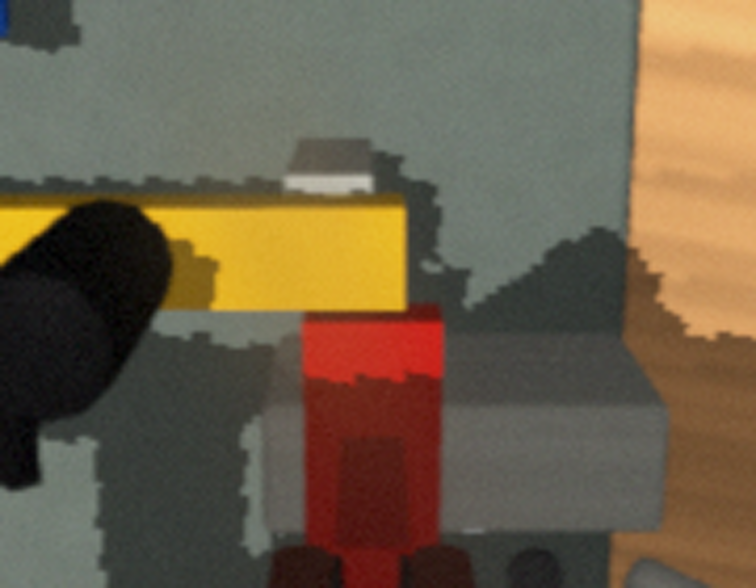

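Request:
step_arm:
  rows:
    - [6,[0,6,0],0]
    - [6,[0,8,0],0]
    - [6,[0,8,0],0]
    - [6,[0,8,0],0]
    - [6,[0,8,0],0]
    - [6,[0,4,0],0]
    - [6,[0,0,0],0]
    - [6,[0,0,0],0]

```text
time: 6.95
tcp_pos: [0.5184, -0.3577, 0.1108]
eef_rot: [-3.127, -0.299, 0.0]
ft_force: [0.3, 0.4, -0.4]
gripper_width: 0.0065
```

```bash
python3 -c "
from h import *
st,c,im,d=shot('w5'); print(tocr(st['tcp_pos'])*1e3)
"
```

```text
6.95 [ 0.5184 -0.3577  0.1108] yaw -79.09 F [ 0.3  0.4 -0.4] w 0.0065
[ -40.4204669  -121.97403682]
```

Request:
step_arm:
  rows:
    - [6,[0,2,0],0]
    - [6,[0,2,0],0]
    - [6,[0,0,0],0]
    - [6,[0,0,0],0]
    - [6,[0,0,0],0]
    - [6,[0,0,0],0]
    - [6,[0,0,0],0]
    - [6,[0,0,0],0]

```text
time: 8.0
tcp_pos: [0.5192, -0.3619, 0.1109]
eef_rot: [3.127, 0.299, -0.0]
ft_force: [-0.1, 0.3, -0.2]
gripper_width: 0.0057
```

```bash
python3 -c "
from h import *
st,c,im,d=shot('w6'); print(tocr(st['tcp_pos'])*1e3)
cv2.imwrite('pics/w6c.png',crop(im,150,100,390,280,3.2))
"
```

```text
8.0 [ 0.5192 -0.3619  0.1109] yaw -79.09 F [-0.1  0.3 -0.2] w 0.0057
[ -40.39719017 -126.22056982]
```

View pics/w6c.png

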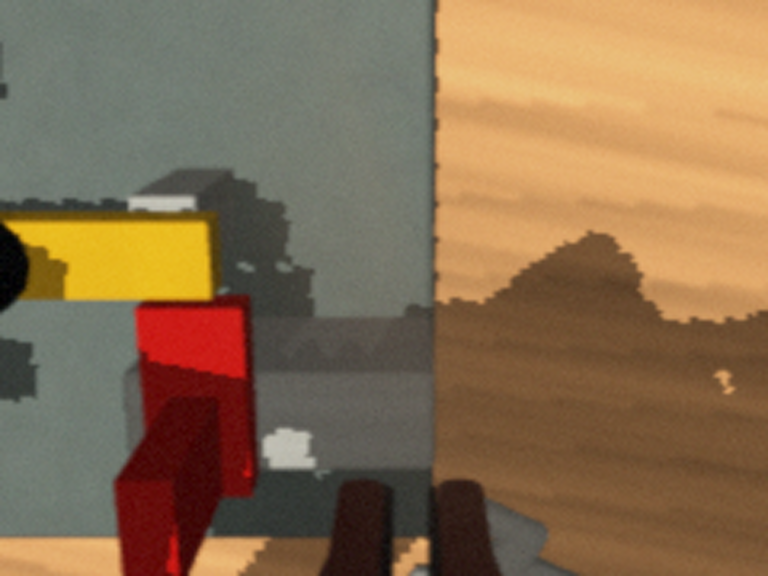

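```bash
python3 -c "
from h import *
for k in('w4','w6'):
  st,c,im,d=pickle.load(open(k+'.pkl','rb'))
  for z in(.075,.119):
    print(k,z,[proj(c,[*cw(x,-.0804),z]).round(0) for x in(-.051,-.029)])
  print('tip',proj(c,[*tuple(st['tcp_pos'][:2]),st['tcp_pos'][2]-.025]))
cv2.imwrite('pics/w4d.png',crop(pickle.load(open('w4.pkl','rb'))[2],200,180,360,300,5))
im,d=r.snapshot('scene'); cv2.imwrite('pics/s6.png',crop(im,110,120,270,250,4.6))
"
```

```text
w4 0.075 [array([277., 255.]), array([277., 225.])]
w4 0.119 [array([277., 287.]), array([277., 251.])]
tip [277.50125098 246.67671885]
w6 0.075 [array([211., 255.]), array([209., 225.])]
w6 0.119 [array([196., 287.]), array([193., 251.])]
tip [277.53307926 246.69385892]
```

View pics/w4d.png

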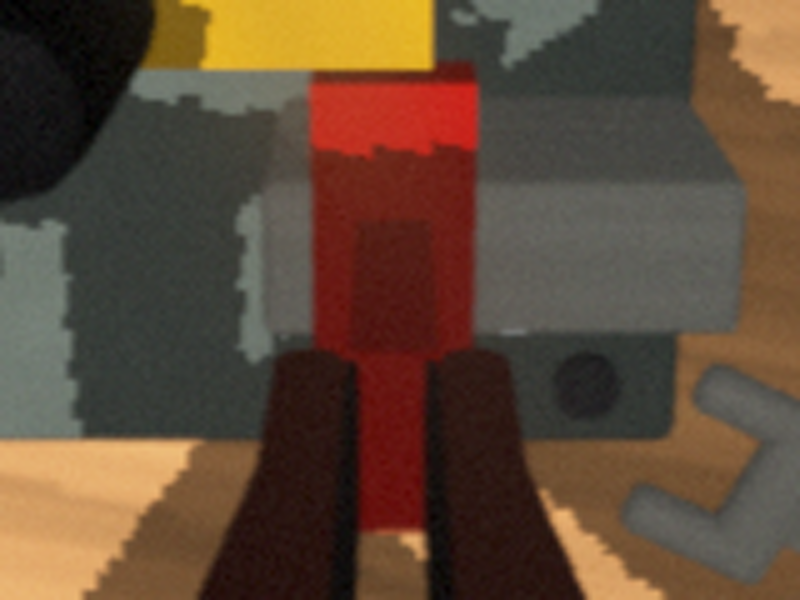

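View pics/s6.png

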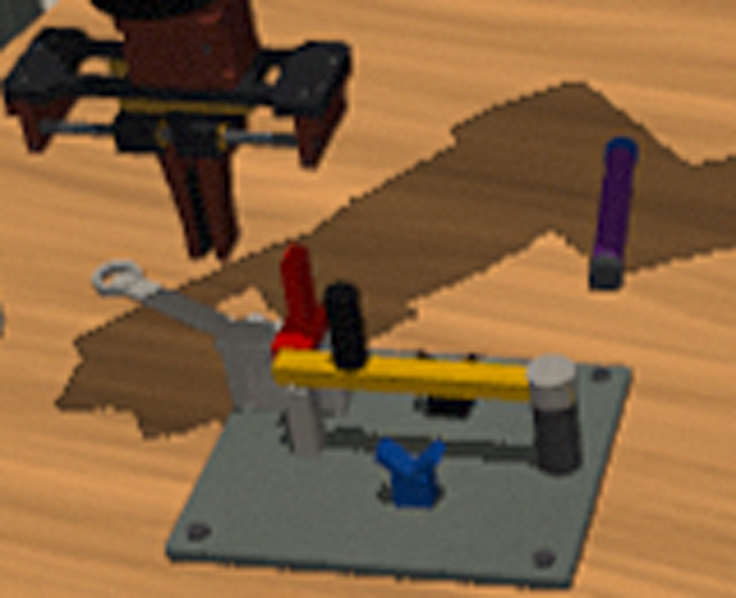

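View pics/w6.png

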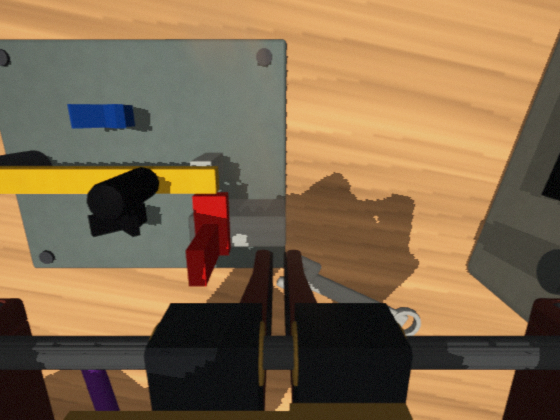

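```bash
python3 -c "
from h import *
a=pickle.load(open('w3.pkl','rb'));b=pickle.load(open('w6.pkl','rb'))
cv2.imwrite('pics/w36.png',np.hstack([crop(a[2],240,160,320,260,5),crop(b[2],165,185,245,295,100/110*5)[:500]]))
S=r.get_calibration('scene'); p=a=pickle.load(open('w4.pkl','rb'))[0]['tcp_pos']; q=proj(S,p-[0,0,.025]); print(q,(q-[110,120])*4.6)
for X in([*cw(-.04,-.0804),.119],[*cw(-.04,-.0804),.075]): q=proj(S,X);print(q,(q-[110,120])*4.6)
"
```

```text
[175.67048283 185.37794949] [302.08422104 300.73856768]
[173.81030682 175.43222446] [293.52741139 254.98823251]
[176.30746708 188.80294336] [305.01434859 316.49353945]
```

View pics/w36.png

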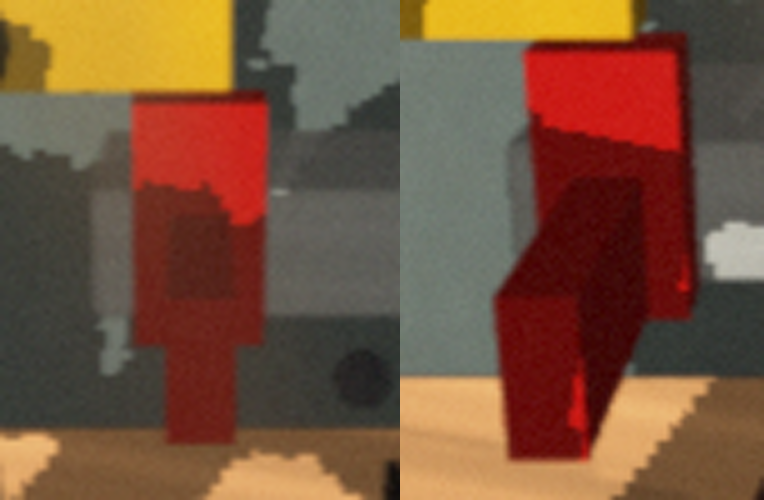

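```bash
python3 -c "
from h import *
S=r.get_calibration('scene')
for k,w,s in(('w4',(279,250.4),(173.5,177)),('w6',(279,251),(156.3,176.1))):
  st,c,im,d=pickle.load(open(k+'.pkl','rb')); X,e=tri(c,w,S,s); print(X,e,'rel TCP cradle',tocr(X)*1e3-tocr(st['tcp_pos'])*1e3,X[2]-st['tcp_pos'][2])
  dd=d[254,265:300]; print(dd.round(3))
  print(dpt(c,(270,254),d[254,270]),dpt(c,(288,254),d[254,288]),st['tcp_pos'])
  R=Rn.from_rotvec(st['eef_rot']).as_matrix();print((R.T@(-c['R'].T@c['t']-st['tcp_pos'])).round(4))
a,b=pickle.load(open('w3.pkl','rb')),pickle.load(open('w6.pkl','rb'))
f=lambda x,y:(240+x/5-.4,160+y/5-.4); g=lambda x,y:(165+x/4.545-.4,185+y/4.545-.4)
for n,p,q in(('tab -x,+y',(167,441),(510-400,459)),('tab -x -y',(235,441),(590-400,458)),('plate top back? +x',(133,100),(527-400,48))):
  X,e=tri(a[1],f(*p),b[1],g(*q)); print(n,X,e,tocr(X)*1e3)
"
```

```text
[ 0.52174683 -0.31387095  0.12094738] 0.004198271709713871 rel TCP cradle [11.34070886  0.89540756] 0.009602951834740844
[0.171 0.17  0.17  0.226 0.174 0.173 0.177 0.178 0.178 0.178 0.179 0.177
 0.179 0.178 0.177 0.179 0.178 0.179 0.178 0.179 0.173 0.174 0.179 0.169
 0.17  0.17  0.171 0.171 0.171 0.17  0.17  0.17  0.17  0.171 0.17 ]
[ 0.52131893 -0.31083693  0.12311624] [ 0.52477166 -0.31980119  0.12680732] [ 0.51078268 -0.31690425  0.11134443]
[ 0.0839  0.0002 -0.1709]
[ 0.53008436 -0.35933408  0.12028047] 0.0032426410479293698 rel TCP cradle [11.15890762  0.45051502] 0.00940920835082816
[0.169 0.171 0.171 0.17  0.173 0.172 0.174 0.293 0.294 0.295 0.295 0.294
 0.295 0.296 0.294 0.295 0.295 0.293 0.296 0.174 0.174 0.173 0.17  0.171
 0.17  0.17  0.17  0.17  0.17  0.17  0.169 0.17  0.17  0.171 0.17 ]
[ 0.53020712 -0.35576685  0.1235725 ] [ 0.53262594 -0.36495542  0.12492501] [ 0.51921419 -0.36189605  0.11087126]
[ 0.0839  0.0002 -0.1709]
tab -x,+y [ 0.50028471 -0.31464396  0.11864157] 0.0002963190197822619 [-50.00639246 -76.23308007]
tab -x -y [ 0.50204302 -0.32432544  0.11823989] 0.00022496237921062825 [-50.1191139  -86.07229497]
plate top back? +x [ 0.53920211 -0.3007791   0.07276064] 0.00018216046604519587 [ -9.1638819  -70.01310425]
```

```bash
python3 -c "
from h import *
np.set_printoptions(precision=3,suppress=True)
for k in('w1','w3','w6'):
  st,c,im,d=pickle.load(open(k+'.pkl','rb'));R=Rn.from_rotvec(st['eef_rot']).as_matrix()
  # all pixels nearer than .19 and in finger zone: tool coords
  V,U=np.mgrid[200:300,150:420];Z=d[200:300,150:420];m=(Z>.1)&(Z<.195)
  P=np.array([R.T@(dpt(c,(u,v),z)-st['tcp_pos']) for u,v,z in zip(U[m],V[m],Z[m])])
  print(k,len(P),'z max pct',np.percentile(P[:,2],[50,90,97,99.5]))
  q=P[P[:,2]>np.percentile(P[:,2],95)];print(q[:,0].min(),q[:,0].max(),q[:,1].min(),q[:,1].max(), q.mean(0))
S=r.get_calibration('scene');im,d=r.snapshot('scene')
for v in range(150,182,2):
  print(v,[ (dpt(S,(u,v),d[v,u])).round(3).tolist() for u in(151,154,158,160)])
print(r.read_state()['tcp_pos'])
"
```

```text
w1 3550 z max pct [-0.034 -0.015 -0.011 -0.009]
-0.008702178909678471 0.013319021548940681 -0.052658576582986845 0.052159131143177856 [ 0.006  0.002 -0.01 ]
w3 2833 z max pct [-0.037 -0.016 -0.011 -0.009]
-0.008666670415454292 0.013322452372775146 -0.02966263971162528 0.02959356690940204 [ 0.008  0.    -0.011]
w6 3326 z max pct [-0.027 -0.004  0.005  0.009]
-0.008636451343775907 0.012620934181810182 -0.05068521478026439 -0.04005378035567256 [ 0.009 -0.043  0.006]
150 [[0.552, -0.341, 0.219], [0.548, -0.335, 0.217], [0.547, -0.324, 0.219], [0.539, -0.324, 0.214]]
152 [[0.552, -0.342, 0.213], [0.548, -0.336, 0.212], [0.545, -0.327, 0.211], [0.528, -0.333, 0.199]]
154 [[0.542, -0.35, 0.199], [0.549, -0.336, 0.206], [0.543, -0.329, 0.204], [0.509, -0.348, 0.179]]
156 [[0.523, -0.366, 0.178], [0.529, -0.352, 0.185], [0.525, -0.343, 0.184], [0.511, -0.347, 0.174]]
158 [[0.524, -0.366, 0.173], [0.532, -0.351, 0.181], [0.523, -0.346, 0.176], [0.51, -0.349, 0.167]]
160 [[0.527, -0.365, 0.169], [0.529, -0.355, 0.172], [0.528, -0.344, 0.173], [0.509, -0.351, 0.16]]
162 [[0.532, -0.363, 0.166], 
[... 296 characters left out ...]
147], [0.519, -0.367, 0.138], [0.526, -0.35, 0.146], [0.514, -0.353, 0.137]]
170 [[0.533, -0.367, 0.141], [0.523, -0.366, 0.135], [0.53, -0.349, 0.143], [0.517, -0.351, 0.134]]
172 [[0.53, -0.371, 0.132], [0.524, -0.366, 0.129], [0.527, -0.352, 0.134], [0.516, -0.353, 0.126]]
174 [[0.53, -0.373, 0.125], [0.527, -0.365, 0.125], [0.527, -0.353, 0.127], [0.524, -0.349, 0.126]]
176 [[0.531, -0.373, 0.12], [0.527, -0.367, 0.118], [0.53, -0.352, 0.123], [0.384, -0.45, 0.002]]
178 [[1.448, 0.306, 0.893], [0.399, -0.462, 0.002], [0.389, -0.455, -0.003], [0.389, -0.447, -0.001]]
180 [[0.408, -0.467, -0.0], [0.407, -0.457, 0.001], [0.398, -0.45, -0.004], [0.399, -0.442, -0.001]]
[ 0.519 -0.362  0.111]
```

```bash
python3 -c "
from h import *
p=cw(-.039,-.081); plan([*p,.13],-79.05,4,42)
plan([*p,.077],-79.05,4,42,cur=([*p,.13],-79.05))"
```

```text
from [ 0.5192 -0.3619  0.1109] yaw -79.09 turn -0.0 end [ 0.512  -0.3173  0.13  ] -79.09
[[42,[0.3,-11.3,-4.8],np.float64(-0.0)],[42,[0.3,-11.3,-4.8],np.float64(-0.0)],[42,[0.4,-11.3,-4.8],np.float64(-0.0)],[42,[0.3,-11.3,-4.7],np.float64(-0.0)]]
from [ 0.5192 -0.3619  0.1109] yaw -79.09 turn 0.0 end [ 0.512  -0.3172  0.077 ] -79.05
[[42,[0.0,0.0,13.3],np.float64(0.0)],[42,[0.0,0.0,13.2],np.float64(0.0)],[42,[0.0,0.0,13.2],np.float64(0.0)],[42,[0.0,0.0,13.3],np.float64(0.0)]]
```

Request:
step_arm:
  rows:
    - [42,[0,0,-19],0]
    - [42,[0.3,-15,0],0]
    - [42,[0.5,-15,0],0]
    - [42,[0.5,-15.2,0],0]
    - [42,[0,0,13],0]
    - [42,[0,0,13],0]
    - [42,[0,0,13],0]
    - [42,[0,0,14],0]

```text
time: 9.15
tcp_pos: [0.5118, -0.3175, 0.0755]
eef_rot: [-3.127, -0.298, 0.001]
ft_force: [-0.2, -0.2, 0.5]
gripper_width: 0.042
```

Request:
step_arm:
  rows:
    - [5,[0,0,0],0]
    - [5,[0,0,0],0]
    - [5,[0,0,0],0]
    - [5,[0,0,0],0]
    - [5,[0,0,0],0]
    - [5,[0,0,0],0]
    - [5,[0,0,0],0]
    - [5,[0,0,0],0]

```text
time: 10.15
tcp_pos: [0.5123, -0.3175, 0.0774]
eef_rot: [3.127, 0.299, 0.001]
ft_force: [-1.0, 0.1, 6.1]
gripper_width: 0.0101
```

```bash
python3 -c "
from h import *
st,c,im,d=shot('w7'); print(tocr(st['tcp_pos'])*1e3)
cv2.imwrite('pics/w7c.png',crop(im,190,150,370,290,4))"
```

```text
10.15 [ 0.5123 -0.3175  0.0774] yaw -79.09 F [-1.   0.1  6.1] w 0.0101
[-38.7451284  -81.30026196]
```

View pics/w7c.png

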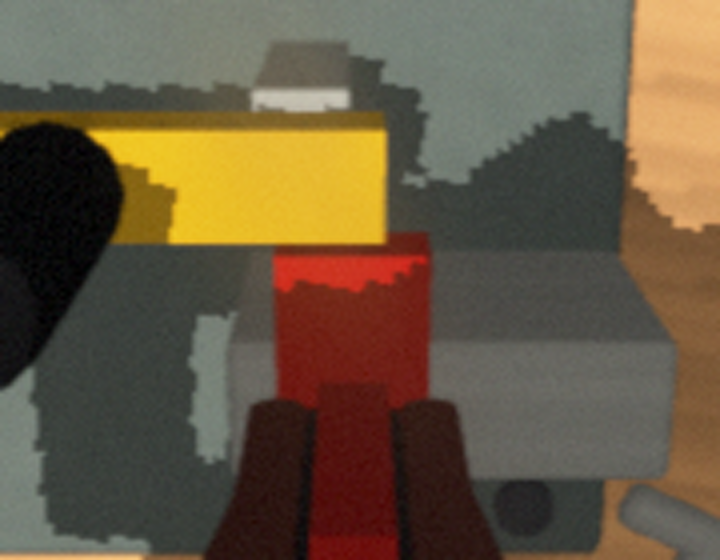

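Request:
step_arm:
  rows:
    - [5,[0,0,-1.5],0]
    - [5,[0,6,0],0]
    - [5,[0,8,0],0]
    - [5,[0,8,0],0]
    - [5,[0,8,0],0]
    - [5,[0,8,0],0]
    - [5,[0,4,0],0]
    - [5,[0,0,0],0]

```text
time: 11.2
tcp_pos: [0.52, -0.3581, 0.0775]
eef_rot: [-3.126, -0.298, 0.0]
ft_force: [4.9, 2.3, -7.0]
gripper_width: 0.0101
```

```bash
python3 -c "
from h import *
st,c,im,d=shot('w8'); print(tocr(st['tcp_pos'])*1e3)
cv2.imwrite('pics/w8c.png',crop(im,150,110,370,290,3.5))"
```

```text
11.2 [ 0.52   -0.3581  0.0775] yaw -79.11 F [ 4.9  2.3 -7. ] w 0.0101
[ -38.86536104 -122.663525  ]
```

View pics/w8c.png

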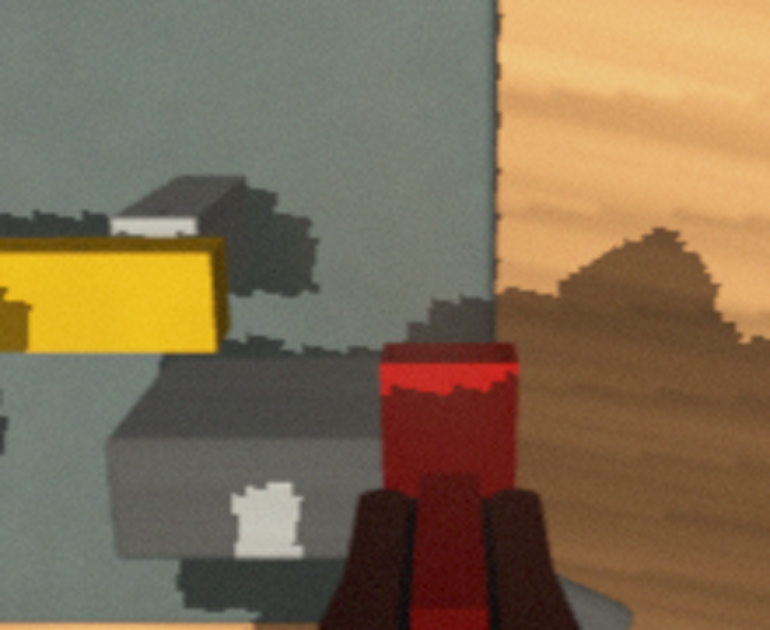

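Request:
step_arm:
  rows:
    - [5,[0,1.5,0.5],0]
    - [5,[0,1.5,0],0]
    - [5,[0,1.5,0],0]
    - [5,[0,0,0],0]
    - [5,[0,0,0],0]
    - [5,[0,0,0],0]
    - [5,[0,0,0],0]
    - [5,[0,0,0],0]

```text
time: 12.25
tcp_pos: [0.52, -0.3585, 0.0772]
eef_rot: [-3.12, -0.297, 0.004]
ft_force: [3.6, 19.0, 1.5]
gripper_width: 0.0096
```

```bash
python3 -c "
from h import *
st=r.read_state(); print(tocr(st['tcp_pos'])*1e3, st['ft_force'])"
```

```text
[ -39.00473646 -122.98072157] [ 3.63637963 19.04322598  1.49672185]
```

```bash
sed -i 's/^CR=.*/CR=np.array([.5361,-.2311]); CY=np.radians(10.95)/' h.py; python3 -c "
from h import *
st=r.read_state();q=st['tcp_pos'];
p=cw(0,-.040); plan([*p,.15],10.95,12,36,cur=([q[0],q[1],.15],-79.05))
plan([*p,.0765],10.95,4,36,cur=([*p,.15],10.95))"
```

```text
from [ 0.52   -0.3585  0.0772] yaw -79.11 turn -90.0 end [ 0.5437 -0.2703  0.15  ] 10.95
[[36,[3.3,-6.8,-0.0],np.float64(-7.5)],[36,[4.2,-6.3,-0.0],np.float64(-7.5)],[36,[5.0,-5.7,-0.0],np.float64(-7.5)],[36,[5.7,-5.0,-0.0],np.float64(-7.5)],[36,[6.3,-4.3,-0.0],np.float64(-7.5)],[36,[6.8,-3.4,-0.0],np.float64(-7.5)],[36,[7.2,-2.5,-0.0],np.float64(-7.5)],[36,[7.5,-1.5,-0.0],np.float64(-7.5)]]
[[36,[7.6,-0.5,-0.0],np.float64(-7.5)],[36,[7.6,0.5,-0.0],np.float64(-7.5)],[36,[7.5,1.4,-0.0],np.float64(-7.5)],[36,[7.2,2.4,-0.0],np.float64(-7.5)]]
from [ 0.52   -0.3585  0.0772] yaw -79.11 turn 0.0 end [ 0.5437 -0.2704  0.0765] 10.95
[[36,[0.0,0.0,18.4],np.float64(0.0)],[36,[0.0,0.0,18.4],np.float64(0.0)],[36,[0.0,0.0,18.3],np.float64(0.0)],[36,[0.0,0.0,18.4],np.float64(0.0)]]
```

Request:
step_arm:
  rows:
    - [5,[0,-3.5,0],0]
    - [36,[0,0,0],0]
    - [36,[0,0,0],0]
    - [36,[0,0,-10],0]
    - [36,[0,0,-20],0]
    - [36,[0,0,-22],0]
    - [36,[0,0,-21],0]
    - [36,[0,0,0],0]

```text
time: 13.25
tcp_pos: [0.5215, -0.3606, 0.154]
eef_rot: [3.124, 0.298, 0.006]
ft_force: [0.5, -0.5, 0.4]
gripper_width: 0.0362
```

Request:
step_arm:
  rows:
    - [36,[3.3,-6.8,0],-7.5]
    - [36,[4.2,-6.3,0],-7.5]
    - [36,[5,-5.7,0],-7.5]
    - [36,[5.7,-5,0],-7.5]
    - [36,[6.3,-4.3,0],-7.5]
    - [36,[6.8,-3.4,0],-7.5]
    - [36,[7.2,-2.5,0],-7.5]
    - [36,[7.5,-1.5,0],-7.5]

```text
time: 14.25
tcp_pos: [0.5357, -0.3004, 0.1505]
eef_rot: [-2.555, -1.827, 0.001]
ft_force: [-0.2, 0.1, 0.2]
gripper_width: 0.0358
```

Request:
step_arm:
  rows:
    - [36,[7.6,-0.5,0],-7.5]
    - [36,[7.6,0.5,0],-7.5]
    - [36,[7.5,1.4,0],-7.5]
    - [36,[7.2,2.4,0],-7.5]
    - [36,[0,0,0],0]
    - [36,[0,0,0],0]
    - [36,[0,0,0],0]
    - [36,[0,0,0],0]

```text
time: 15.25
tcp_pos: [0.5438, -0.2716, 0.1508]
eef_rot: [-2.001, -2.421, 0.0]
ft_force: [-0.2, -0.6, 0.8]
gripper_width: 0.0358
```

```bash
python3 -c "
from h import *
st,c,im,d=shot('w9'); print(tocr(st['tcp_pos'])*1e3); p=cw(0,-.040); plan([*p,.0765],10.95,4,36)"
```

```text
15.25 [ 0.5438 -0.2716  0.1508] yaw 10.85 F [-0.2 -0.6  0.8] w 0.0358
[ -0.1471142 -41.2212012]
from [ 0.5438 -0.2716  0.1509] yaw 10.86 turn -0.1 end [ 0.5437 -0.2704  0.0765] 10.86
[[36,[0.3,0.0,18.6],np.float64(-0.0)],[36,[0.3,0.0,18.6],np.float64(-0.0)],[36,[0.3,0.0,18.6],np.float64(-0.0)],[36,[0.3,0.1,18.6],np.float64(-0.0)]]
```

View pics/w9.png

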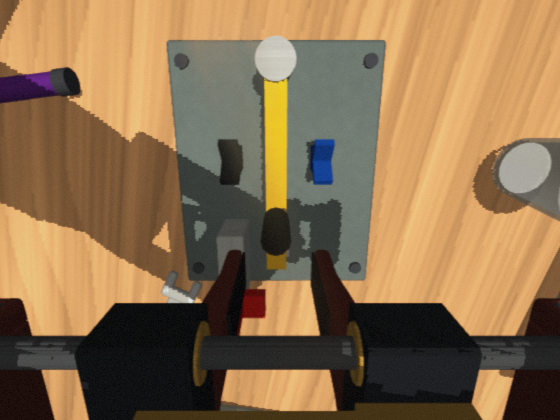

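Request:
step_arm:
  rows:
    - [32,[0.3,-0.5,18.6],0]
    - [28,[0.3,-0.5,18.6],0]
    - [28,[0.3,0,18.6],0]
    - [28,[0.3,0,18.6],0]
    - [28,[0,0,0],0]
    - [28,[0,0,0],0]
    - [28,[0,-4,0],0]
    - [28,[0,-4,0],2]

```text
time: 16.3
tcp_pos: [0.5351, -0.2721, 0.0772]
eef_rot: [2.044, 2.384, 0.001]
ft_force: [0.9, 1.0, 0.2]
gripper_width: 0.0281
```

```bash
python3 -c "
from h import *
st,c,im,d=shot('w10'); print(tocr(st['tcp_pos'])*1e3);cv2.imwrite('pics/w10c.png',crop(im,150,30,390,300,2.2))"
```

```text
16.45 [ 0.5347 -0.2721  0.0769] yaw 8.87 F [-0.2 -0.6  0.2] w 0.0281
[ -9.16124936 -39.97557107]
```

View pics/w10c.png

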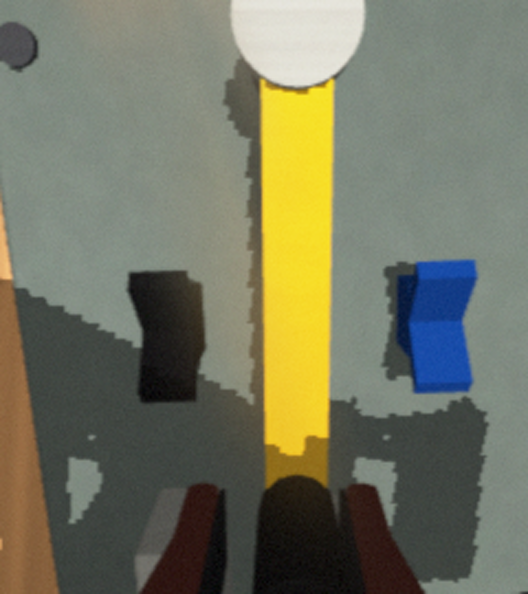

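Request:
step_arm:
  rows:
    - [28,[0.6,-12,0],6]
    - [28,[0.6,-12,0],6]
    - [28,[0.6,-12,0],6]
    - [28,[0.6,-12,0],6]
    - [28,[0.6,-12,0],6]
    - [28,[0.6,-12,0],6]
    - [28,[0.6,-12,0],6]
    - [28,[0.6,-12,0],6]

```text
time: 17.5
tcp_pos: [0.4448, -0.2479, 0.0768]
eef_rot: [2.838, 1.345, 0.001]
ft_force: [1.5, 0.8, -0.1]
gripper_width: 0.0282
```

```bash
python3 -c "
from h import *
st,c,im,d=shot('w11'); p=tocr(st['tcp_pos'])*1e3;print(p,np.hypot(p[0],p[1]-75),np.degrees(np.arctan2(-p[0],75-p[1])))
cv2.imwrite('pics/w11c.png',crop(im,150,30,390,300,2.2))"
```

```text
17.7 [ 0.4449 -0.248   0.0767] yaw -38.96 F [ 0.4  0.3 -0.4] w 0.028
[-92.70963752   0.70243543] 118.80742818005407 51.291291128582806
```

View pics/w11c.png

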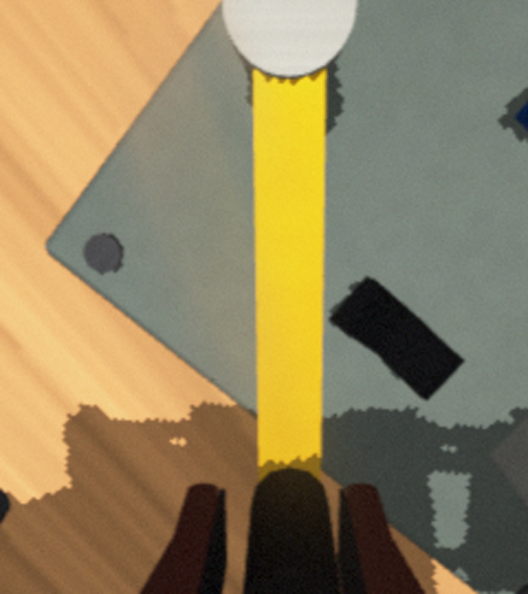

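Request:
step_arm:
  rows:
    - [28,[1,-12,0],6]
    - [28,[1,-12,0],6]
    - [28,[1,-12,0],6]
    - [28,[1,-12,0],6]
    - [28,[1,-12,0],6]
    - [28,[1,-12,0],6]
    - [28,[1,-8,0],4]
    - [28,[0,0,0],0]

```text
time: 18.75
tcp_pos: [0.4071, -0.1789, 0.0766]
eef_rot: [3.127, 0.302, 0.0]
ft_force: [-0.2, 0.0, 0.1]
gripper_width: 0.0279
```

```bash
python3 -c "
from h import *
st,c,im,d=shot('w12'); p=tocr(st['tcp_pos'])*1e3;print(p,np.hypot(p[0],p[1]-75),np.degrees(np.arctan2(-p[0],75-p[1])))
cv2.imwrite('pics/w12c.png',crop(im,150,30,390,300,2.2))"
```

```text
18.8 [ 0.4073 -0.1792  0.0765] yaw -78.93 F [ 0.4  0.  -0.2] w 0.0278
[-116.61121211   75.4512241 ] 116.61208510607456 90.2217034467769
```

View pics/w12c.png

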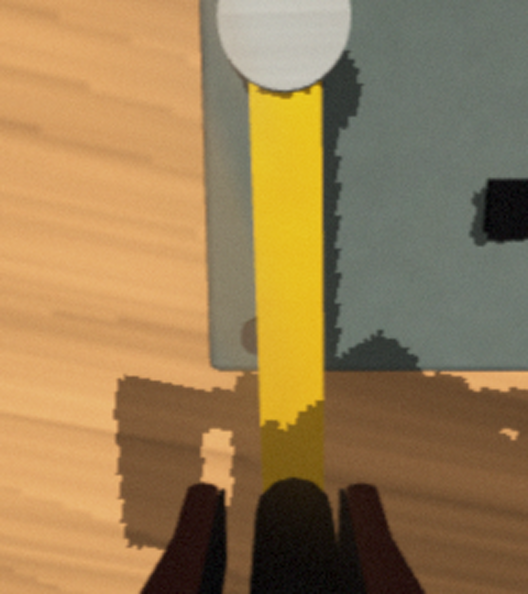

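Request:
step_arm:
  rows:
    - [28,[0,-3,0],0]
    - [28,[0,-3,0],0]
    - [28,[0,-2,0],0]
    - [28,[0,0,0],0]
    - [28,[0,0,0],0]
    - [28,[0,0,0],0]
    - [28,[0,0,0],0]
    - [28,[0,0,0],0]

```text
time: 19.85
tcp_pos: [0.4065, -0.1748, 0.0766]
eef_rot: [3.121, 0.301, 0.004]
ft_force: [-4.1, -25.9, -8.3]
gripper_width: 0.0282
```

```bash
python3 -c "
from h import *
st=r.read_state(); p=tocr(st['tcp_pos'])*1e3;print(p,st['ft_force'])
q=st['tcp_pos']; plan([.575,.1435,.20],-88.7,10,45,cur=([q[0],q[1],.16],-78.93))"
```

```text
[-116.57063572   79.87889895] [ -4.11598777 -25.88548134  -8.34414656]
from [ 0.4065 -0.1748  0.0766] yaw -78.98 turn 9.8 end [0.575  0.1435 0.2   ] -88.93
[[45,[22.7,-28.0,-4.0],np.float64(1.0)],[45,[22.2,-28.4,-4.0],np.float64(1.0)],[45,[21.6,-28.8,-4.0],np.float64(1.0)],[45,[21.1,-29.1,-4.0],np.float64(1.0)],[45,[20.6,-29.5,-4.0],np.float64(1.0)],[45,[20.1,-29.9,-4.0],np.float64(1.0)],[45,[19.6,-30.2,-4.0],np.float64(1.0)],[45,[19.1,-30.6,-4.0],np.float64(1.0)]]
[[45,[18.6,-30.9,-4.0],np.float64(1.0)],[45,[18.0,-31.2,-4.0],np.float64(1.0)]]
```

Request:
step_arm:
  rows:
    - [30,[0,4,0],0]
    - [32,[0,3,0],0]
    - [32,[0,0,-20],0]
    - [40,[0,0,-30],0]
    - [45,[0,0,-40],0]
    - [45,[20,-25,-10],1]
    - [45,[22,-29,-10],1]
    - [45,[22,-29,-10],1]

```text
time: 20.85
tcp_pos: [0.4556, -0.084, 0.197]
eef_rot: [-3.134, -0.216, -0.0]
ft_force: [0.5, 0.0, 0.6]
gripper_width: 0.0447
```

```bash
python3 -c "
from h import *
plan([.605,.1438,.22],-88.7,8,45)"
```

```text
from [ 0.4556 -0.084   0.197 ] yaw -82.11 turn 6.6 end [0.605  0.1438 0.22  ] -88.51
[[45,[22.4,-25.6,-2.9],np.float64(0.8)],[45,[22.0,-26.0,-2.9],np.float64(0.8)],[45,[21.7,-26.3,-2.9],np.float64(0.8)],[45,[21.3,-26.6,-2.9],np.float64(0.8)],[45,[20.9,-26.8,-2.9],np.float64(0.8)],[45,[20.6,-27.1,-2.8],np.float64(0.8)],[45,[20.2,-27.4,-2.9],np.float64(0.8)],[45,[19.8,-27.8,-2.8],np.float64(0.8)]]
```

Request:
step_arm:
  rows:
    - [45,[22.4,-25.6,-2.9],0.8]
    - [45,[22,-26,-2.9],0.8]
    - [45,[21.7,-26.3,-2.9],0.8]
    - [45,[21.3,-26.6,-2.9],0.8]
    - [45,[20.9,-26.8,-2.9],0.8]
    - [45,[20.6,-27.1,-2.8],0.8]
    - [45,[20.2,-27.4,-2.9],0.8]
    - [45,[19.8,-27.8,-2.8],0.8]

```text
time: 21.85
tcp_pos: [0.6048, 0.144, 0.2194]
eef_rot: [-3.141, -0.042, 0.001]
ft_force: [1.4, 0.2, 0.1]
gripper_width: 0.0452
```

```bash
python3 -c "
from h import *
st,c,im,d=shot('w13')"
```

```text
22.1 [0.6038 0.1424 0.2189] yaw -88.45 F [0.1 0.3 0.1] w 0.0451
```

View pics/w13.png

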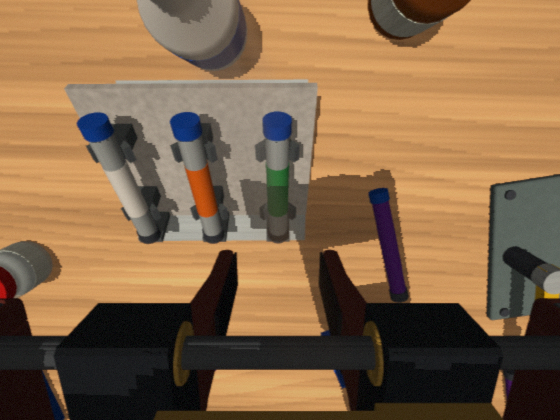

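```bash
python3 -c "
from h import *
np.set_printoptions(precision=4,suppress=True)
def ed(k,x0,x1,y0,y1):
  st,c,im,d=pickle.load(open(k+'.pkl','rb'));h=cv2.cvtColor(im,cv2.COLOR_BGR2HSV)
  m=cv2.inRange(h,(40,80,15),(90,255,255)); s=m[y0:y1,x0:x1]>0
  rows=np.nonzero(s.sum(1)>=6)[0]; cols=[np.nonzero(q)[0].mean() for q in s[rows]]
  # column centreline in middle rows
  f=np.polyfit(rows+y0,np.array(cols)+x0,1)
  a,b=rows.min()+y0-.5,rows.max()+y0+.5
  return c,d,(np.polyval(f,a),a),(np.polyval(f,b),b),f
A=ed('w1',265,295,100,175);B=ed('w13',262,295,150,225)
for n,i in(('up',2),('low',3)): print(n,A[i],B[i],tri(A[0],A[i],B[0],B[i]))
u=tri(A[0],A[2],B[0],B[2])[0];l=tri(A[0],A[3],B[0],B[3])[0]; print(np.linalg.norm(u-l),'slope',np.degrees(np.arctan2(u[2]-l[2],np.hypot(*(u-l)[:2]))),'yaw',np.degrees(np.arctan2(u[1]-l[1],u[0]-l[0])))
m=(u+l)/2; print('surf mid',m,'axis',m-.01*np.array([-np.sin(.5585),0,np.cos(.5585)]))
cv2.imwrite('pics/w13c.png',crop(pickle.load(open('w13.pkl','rb'))[2],240,100,315,255,3.8))
"
```

```text
up (np.float64(278.4028981984172), np.float64(115.5)) (np.float64(277.4638479969519), np.float64(168.5)) (array([0.6399, 0.1441, 0.1059]), np.float64(0.00047683372898868395))
low (np.float64(278.9780541825352), np.float64(157.5)) (np.float64(277.87745491092267), np.float64(215.5)) (array([0.5876, 0.1423, 0.0773]), np.float64(0.0006481301655599647))
0.059730079511498904 slope 28.674562793768146 yaw 1.9493685180113736
surf mid [0.6137 0.1432 0.0916] axis [0.619  0.1432 0.0831]
```

View pics/w13c.png

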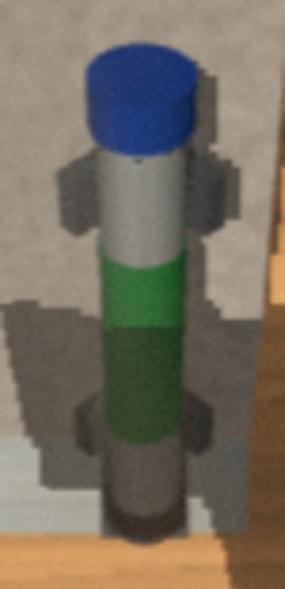

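```bash
python3 -c "
from h import *
plan([.619,.1432,.0585],-88.2,8,45)"
```

```text
from [0.6038 0.142  0.2191] yaw -88.48 turn -0.3 end [0.619  0.1432 0.0585] -88.48
[[45,[1.9,-0.1,20.1],np.float64(-0.0)],[45,[1.9,-0.1,20.1],np.float64(-0.0)],[45,[1.9,-0.1,20.1],np.float64(-0.0)],[45,[1.9,-0.1,20.1],np.float64(-0.0)],[45,[1.9,-0.1,20.0],np.float64(-0.0)],[45,[1.9,-0.1,20.1],np.float64(-0.0)],[45,[1.9,-0.1,20.0],np.float64(-0.0)],[45,[2.0,-0.1,20.1],np.float64(-0.0)]]
```

Request:
step_arm:
  rows:
    - [45,[4,-0.1,20],0.2]
    - [45,[4,-0.1,20],0]
    - [45,[3,-0.1,20],0]
    - [45,[2,-0.1,20],0]
    - [45,[1.2,-0.1,20],0]
    - [45,[0.5,-0.1,20],0]
    - [45,[0.5,-0.1,20],0]
    - [45,[0,-0.1,20.5],0]

```text
time: 23.15
tcp_pos: [0.6199, 0.1439, 0.0577]
eef_rot: [-3.141, -0.036, -0.0]
ft_force: [-0.2, -0.1, 0.3]
gripper_width: 0.0451
```

```bash
python3 -c "
from h import *
st,c,im,d=shot('w14');im,d=r.snapshot('scene'); cv2.imwrite('pics/s14.png',crop(im,290,170,430,310,4.2))"
```

```text
23.4 [0.6203 0.1439 0.0593] yaw -88.69 F [0.4 0.3 1. ] w 0.0453
```

View pics/w14.png

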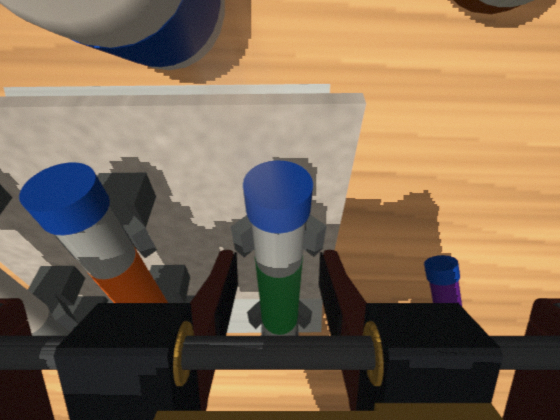

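View pics/s14.png

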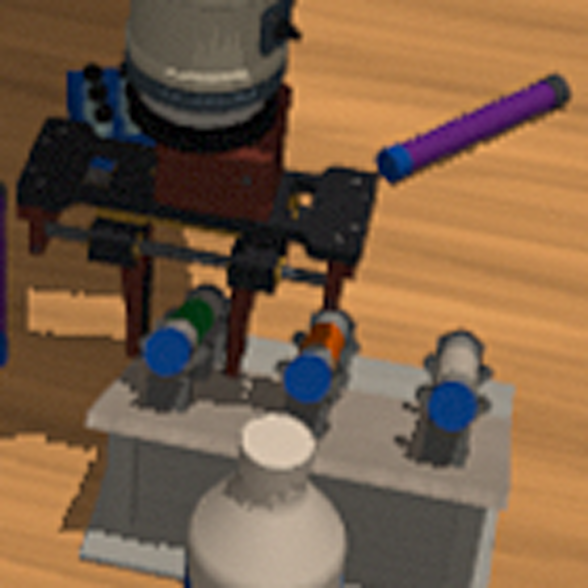

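Request:
step_arm:
  rows:
    - [14,[0,0,0.8],0]
    - [14,[0,0,0],0]
    - [14,[0,0,0],0]
    - [14,[0,0,0],0]
    - [14,[0,0,0],0]
    - [14,[0,0,0],0]
    - [14,[0,0,0],0]
    - [14,[0,0,0],0]

```text
time: 24.5
tcp_pos: [0.62, 0.1435, 0.0584]
eef_rot: [3.141, 0.036, 0.0]
ft_force: [-1.4, -4.7, 6.2]
gripper_width: 0.0195
```

Request:
step_arm:
  rows:
    - [14,[0,0,-4],0]
    - [14,[0,0,-8],0]
    - [14,[0,0,-12],0]
    - [14,[0,0,-18],0]
    - [14,[0,0,-20],0]
    - [14,[0,0,-20],0]
    - [14,[0,0,-20],0]
    - [14,[0,0,-10],0]

```text
time: 25.5
tcp_pos: [0.6206, 0.1439, 0.1722]
eef_rot: [-3.141, -0.036, -0.003]
ft_force: [-0.3, 0.0, -3.2]
gripper_width: 0.0195
```

```bash
python3 -c "
from h import *
st,c,im,d=shot('w15');im,d=r.snapshot('scene'); cv2.imwrite('pics/s15.png',crop(im,270,130,430,310,3.2))"
```

```text
25.65 [0.62   0.1438 0.1706] yaw -88.7 F [ 0.8  1.2 -3.3] w 0.0195
```

View pics/w15.png

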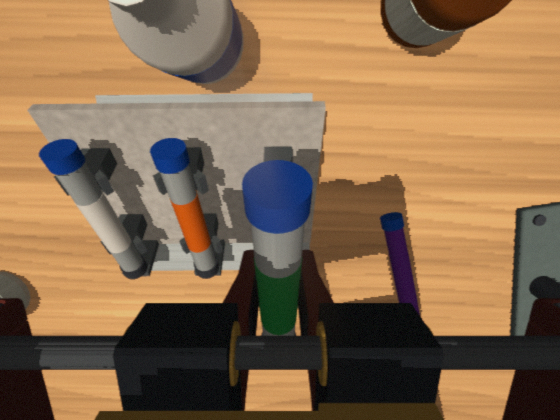

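View pics/s15.png

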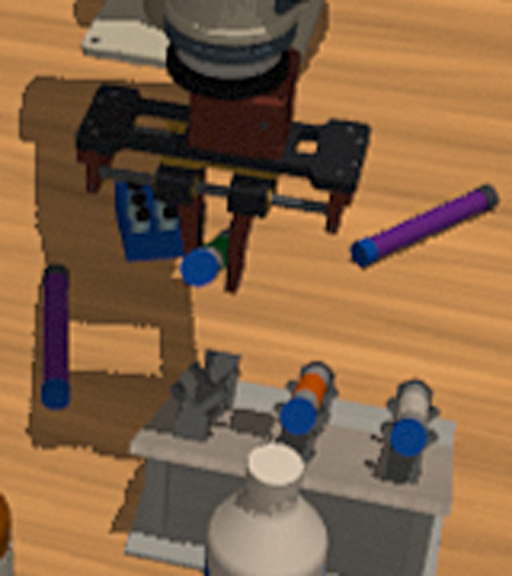

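```bash
cat >> h.py <<'E'
def colproj(k,off,slope,gz=-.0275,draw=None):
    """column gripped with grasp point at axial station `off` (m, + toward blue from centre)"""
    st,c,im,d=pickle.load(open(k+'.pkl','rb'));R=Rn.from_rotvec(st['eef_rot']).as_matrix()
    a=np.array([np.cos(slope),0,-np.sin(slope)]); n=np.array([-np.sin(slope),0,-np.cos(slope)])
    out={}
    for nm,s,rr in(('bandU',.031,.01),('bandL',-.031,.01),('inletTop',.075,.0115),('blueLowTop',.063,.0115),('inletBot',.075,-.0115)):
        P=np.array([0,0,gz])+a*(s-off)+n*rr; out[nm]=proj(c,R@P+st['tcp_pos']).round(1)
    return out
E
python3 -c "
from h import *
for off in(-.004,0,.004): print(off,colproj('w15',off,np.radians(32)))
print(colproj('w15',0,np.radians(29)),colproj('w15',0,np.radians(32),-.0245))
im=pickle.load(open('w15.pkl','rb'))[2]; cv2.imwrite('pics/w15c.png',crop(im,230,140,330,350,2.8))
"
```

```text
-0.004 {'bandU': array([277.9, 269.3]), 'bandL': array([277.7, 329.2]), 'inletTop': array([278. , 194.7]), 'blueLowTop': array([278. , 220.9]), 'inletBot': array([278.1, 145.3])}
0 {'bandU': array([277.9, 274.4]), 'bandL': array([277.7, 331.9]), 'inletTop': array([278., 204.]), 'blueLowTop': array([278. , 228.7]), 'inletBot': array([278.1, 154.7])}
0.004 {'bandU': array([277.8, 279.4]), 'bandL': array([277.7, 334.6]), 'inletTop': array([278. , 212.7]), 'blueLowTop': array([277.9, 236. ]), 'inletBot': array([278.1, 163.6])}
{'bandU': array([277.9, 270.3]), 'bandL': array([277.7, 334.5]), 'inletTop': array([278. , 193.3]), 'blueLowTop': array([278. , 219.9]), 'inletBot': array([278.1, 149.2])} {'bandU': array([277.9, 271. ]), 'bandL': array([277.7, 328.5]), 'inletTop': array([278. , 201.3]), 'blueLowTop': array([278. , 225.6]), 'inletBot': array([278.1, 153.6])}
```

View pics/w15c.png

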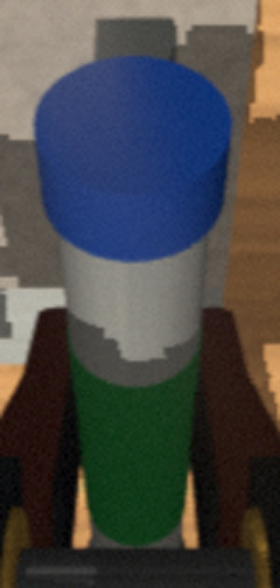

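```bash
python3 -c "
from h import *
p=cw(.003,0);print(p); plan([*p,.165],-79.05,12,14)"
```

```text
[ 0.53904538 -0.23053014]
from [0.6193 0.1437 0.1694] yaw -88.69 turn -9.6 end [ 0.5391 -0.2306  0.165 ] -79.09
[[14,[-7.4,31.0,0.4],np.float64(-0.8)],[14,[-7.8,30.9,0.4],np.float64(-0.8)],[14,[-8.3,30.8,0.4],np.float64(-0.8)],[14,[-8.7,30.7,0.4],np.float64(-0.8)],[14,[-9.1,30.6,0.4],np.float64(-0.8)],[14,[-9.5,30.4,0.3],np.float64(-0.8)],[14,[-10.0,30.3,0.4],np.float64(-0.8)],[14,[-10.4,30.2,0.3],np.float64(-0.8)]]
[[14,[-10.8,30.0,0.4],np.float64(-0.8)],[14,[-11.2,29.8,0.3],np.float64(-0.8)],[14,[-11.7,29.7,0.4],np.float64(-0.8)],[14,[-12.0,29.6,0.3],np.float64(-0.8)]]
```

Request:
step_arm:
  rows:
    - [14,[-7.4,31,0.4],-0.8]
    - [14,[-7.8,30.9,0.4],-0.8]
    - [14,[-8.3,30.8,0.4],-0.8]
    - [14,[-8.7,30.7,0.4],-0.8]
    - [14,[-9.1,30.6,0.4],-0.8]
    - [14,[-9.5,30.4,0.3],-0.8]
    - [14,[-10,30.3,0.4],-0.8]
    - [14,[-10.4,30.2,0.3],-0.8]

```text
time: 26.75
tcp_pos: [0.5655, -0.1065, 0.1662]
eef_rot: [-3.134, -0.212, 0.003]
ft_force: [-0.7, -0.3, -2.4]
gripper_width: 0.0195
```

Request:
step_arm:
  rows:
    - [14,[-10.8,30,0.4],-0.8]
    - [14,[-11.2,29.8,0.3],-0.8]
    - [14,[-11.7,29.7,0.4],-0.8]
    - [14,[-12,29.6,0.3],-0.8]
    - [14,[0,0,15],0]
    - [14,[0,0,15],0]
    - [14,[0,0,10],0]
    - [14,[0,0,0],0]

```text
time: 27.75
tcp_pos: [0.539, -0.2293, 0.1244]
eef_rot: [-3.126, -0.3, 0.004]
ft_force: [0.7, -0.1, -2.8]
gripper_width: 0.0194
```

```bash
python3 -c "
from h import *
st,c,im,d=shot('w16');print(tocr(st['tcp_pos'])*1e3);im,d=r.snapshot('scene'); cv2.imwrite('pics/s16.png',crop(im,120,110,270,250,4.2))
for p,z in((([.04,0]),.05),([.04,.016],.062),([.04,-.016],.062)): print(proj(c,[*cw(*p),z]))"
```

```text
27.75 [ 0.539  -0.2293  0.1244] yaw -79.03 F [ 0.7 -0.1 -2.8] w 0.0194
[3.21687528 1.18792502]
[279.44211039 176.19878716]
[257.44310585 179.30402889]
[301.51884529 179.420493  ]
```

View pics/w16.png

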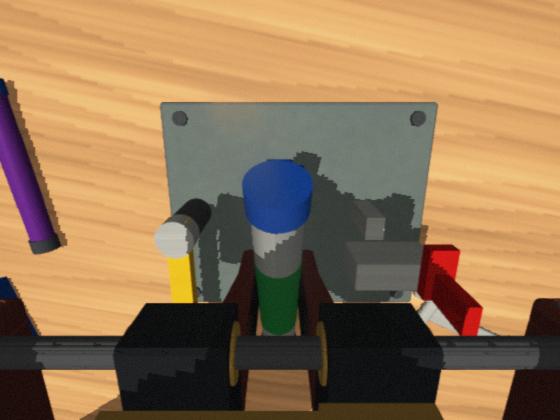

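View pics/s16.png

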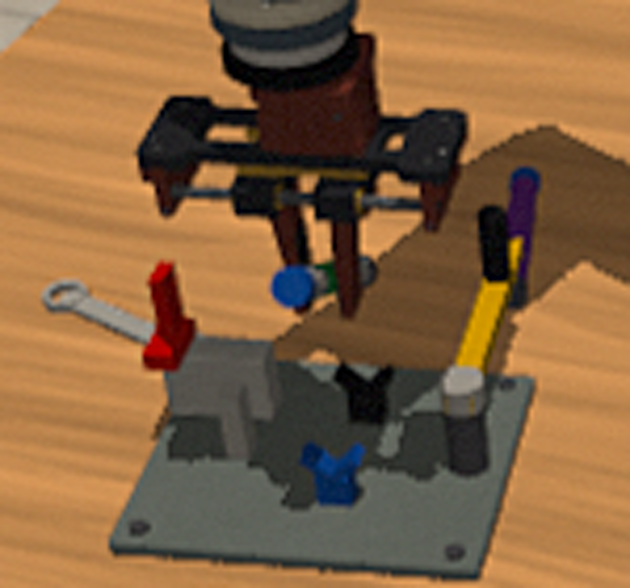

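```bash
python3 -c "
from h import *
st,c,im,d=pickle.load(open('w16.pkl','rb'))
for uv,z in(((162,102.5),.012),((437,102.5),.012),((174,239),.081)): print(tocr(plane(c,uv,z))*1e3)
a=pickle.load(open('w12.pkl','rb'))
st=r.read_state();print(tocr(st['tcp_pos'])*1e3,st['tcp_pos'][2],st['dq'].max())
"
```

```text
[93.78688128 96.79989441]
[  94.27435659 -129.36123406]
[ 0.88491572 74.45291388]
[3.99108702 0.40375299] 0.12571187216773275 0.0019067914290868666
```

Request:
step_arm:
  rows:
    - [14,[-0.5,0.3,12],0]
    - [14,[-0.5,0.2,14],0]
    - [14,[0,0,14],0]
    - [14,[0,0,12],0]
    - [14,[0,0,8],0]
    - [14,[0,0,6],0]
    - [14,[0,0,4],0]
    - [14,[0,0,3],0]

```text
time: 28.85
tcp_pos: [0.5387, -0.2311, 0.0529]
eef_rot: [-3.127, -0.298, 0.0]
ft_force: [-0.8, 1.7, 1.1]
gripper_width: 0.0193
```

```bash
python3 -c "
from h import *
st,c,im,d=shot('w17');print(tocr(st['tcp_pos'])*1e3);im,d=r.snapshot('scene'); cv2.imwrite('pics/s17.png',crop(im,120,110,270,250,4.2))"
```

```text
28.9 [ 0.5386 -0.231   0.0527] yaw -79.1 F [-2.   0.2  0.1] w 0.0192
[ 2.46226237 -0.35071759]
```

View pics/s17.png

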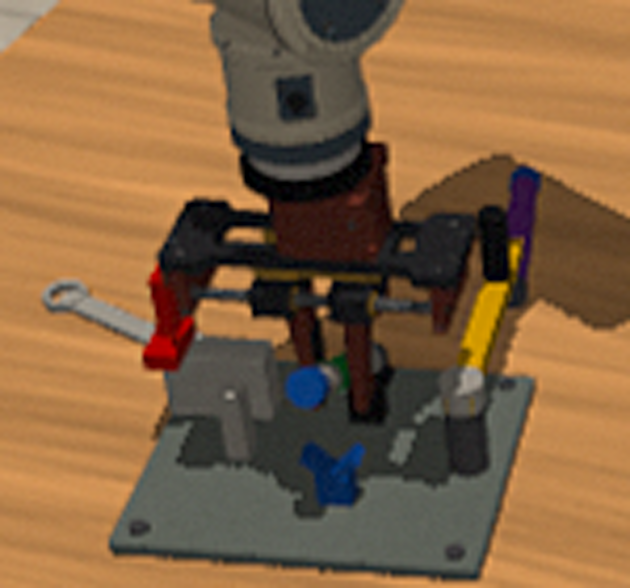

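View pics/w17.png

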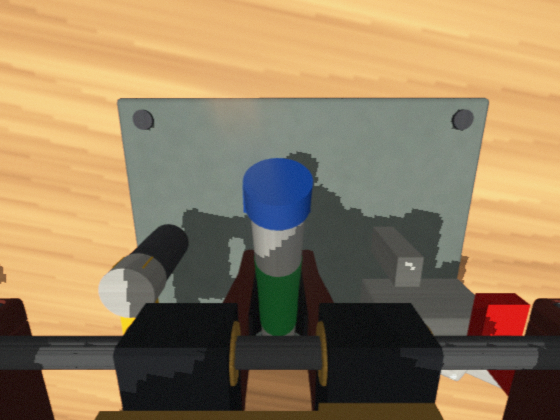

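Request:
step_arm:
  rows:
    - [14,[0,0,2],0]
    - [14,[0,0,2],0]
    - [14,[0,0,2],0]
    - [14,[0,0,2],0]
    - [14,[0,0,2],0]
    - [14,[0,0,2],0]
    - [14,[0,0,2],0]
    - [14,[0,0,0],0]

```text
time: 30.0
tcp_pos: [0.5386, -0.2312, 0.0385]
eef_rot: [-3.127, -0.299, 0.001]
ft_force: [3.0, 2.3, 1.4]
gripper_width: 0.0193
```

```bash
python3 -c "
from h import *
st,c,im,d=shot('w18');print(tocr(st['tcp_pos'])*1e3);cv2.imwrite('pics/w18c.png',crop(im,180,90,380,350,2.3))"
```

```text
30.0 [ 0.5386 -0.2312  0.0385] yaw -79.09 F [3.  2.3 1.4] w 0.0193
[ 2.47997003 -0.53490084]
```

View pics/w18c.png

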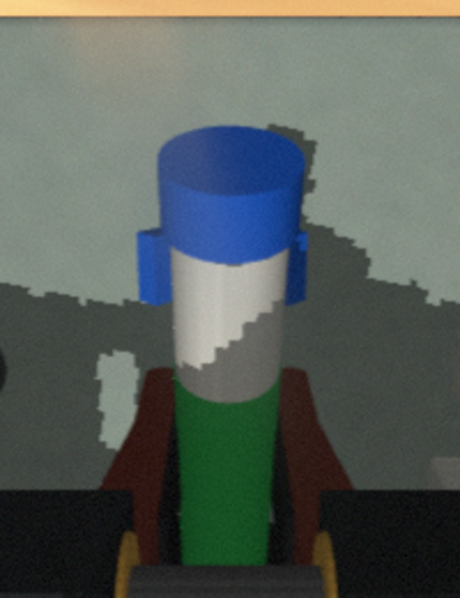

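Request:
step_arm:
  rows:
    - [14,[0,-0.5,2],0]
    - [14,[0,-0.5,2],0]
    - [14,[0,0,2],0]
    - [14,[0,0,2],0]
    - [14,[0,0,2],0]
    - [14,[0,0,2],0]
    - [14,[0,0,1.5],0]
    - [14,[0,0,0],0]

```text
time: 31.05
tcp_pos: [0.5387, -0.2303, 0.0252]
eef_rot: [3.127, 0.299, 0.0]
ft_force: [5.4, -0.7, 3.1]
gripper_width: 0.0195
```

```bash
python3 -c "
from h import *
st,c,im,d=shot('w19');print(tocr(st['tcp_pos'])*1e3);cv2.imwrite('pics/w19c.png',crop(im,180,90,380,350,2.3))"
```

```text
31.05 [ 0.5387 -0.2303  0.0252] yaw -79.09 F [ 5.4 -0.7  3.1] w 0.0195
[2.71509592 0.32420014]
```

View pics/w19c.png

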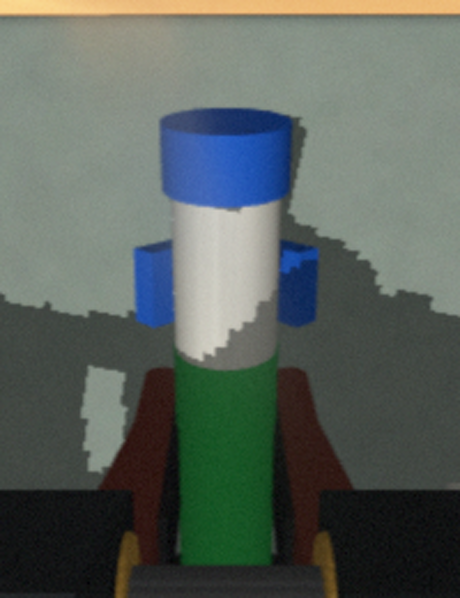

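Request:
step_arm:
  rows:
    - [14,[0,0,1],0]
    - [14,[0,0,1],0]
    - [14,[0,0,1],0]
    - [14,[0,0,1],0]
    - [14,[0,0,0],0]
    - [14,[0,0,0],0]
    - [14,[0,0,0],0]
    - [14,[0,0,0],0]

```text
time: 32.1
tcp_pos: [0.5388, -0.2302, 0.0213]
eef_rot: [3.127, 0.299, 0.001]
ft_force: [5.3, 0.5, 3.5]
gripper_width: 0.0191
```

```bash
python3 -c "
from h import *
st,c,im,d=shot('w20');print(tocr(st['tcp_pos'])*1e3);cv2.imwrite('pics/w20c.png',crop(im,180,90,380,350,2.3))
for sl in(0,3,6):
  for off in(0,.003): print(sl,off,colproj('w20',off,np.radians(sl)))
im,d=r.snapshot('scene'); cv2.imwrite('pics/s20.png',crop(im,120,130,260,250,4.5))"
```

```text
32.1 [ 0.5388 -0.2302  0.0213] yaw -79.09 F [5.3 0.5 3.5] w 0.0191
[2.78109562 0.36216892]
0 0 {'bandU': array([277.3, 237.8]), 'bandL': array([277.2, 354.3]), 'inletTop': array([277.5, 135.2]), 'blueLowTop': array([277.4, 165.6]), 'inletBot': array([277.6, 131.8])}
0 0.003 {'bandU': array([277.3, 244.1]), 'bandL': array([277.2, 359.3]), 'inletTop': array([277.5, 143. ]), 'blueLowTop': array([277.4, 172.9]), 'inletBot': array([277.6, 138.4])}
3 0 {'bandU': array([277.3, 240.4]), 'bandL': array([277.2, 352.8]), 'inletTop': array([277.5, 137.8]), 'blueLowTop': array([277.4, 168.6]), 'inletBot': array([277.6, 131.2])}
3 0.003 {'bandU': array([277.3, 246.6]), 'bandL': array([277.2, 357.5]), 'inletTop': array([277.5, 145.7]), 'blueLowTop': array([277.4, 176. ]), 'inletBot': array([277.6, 138. ])}
6 0 {'bandU': array([277.3, 243.2]), 'bandL': array([277.2, 351.1]), 'inletTop': array([277.4, 141.1]), 'blueLowTop': array([277.4, 172.2]), 'inletBot': array([277.6, 131. ])}
6 0.003 {'bandU': array([277.3, 249.2]), 'bandL': array([277.2, 355.6]), 'inletTop': array([277.4, 149.1]), 'blueLowTop': array([277.4, 179.7]), 'inletBot': array([277.6, 137.9])}
```

View pics/w20c.png

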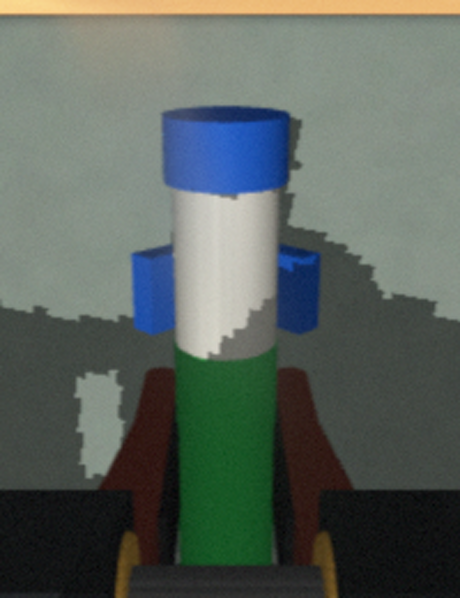

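View pics/s20.png

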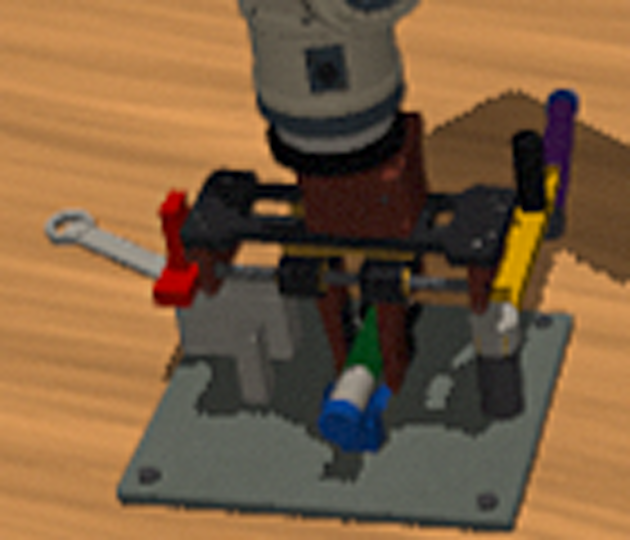

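Request:
step_arm:
  rows:
    - [14,[0,0,1],0]
    - [14,[0,0,1],0]
    - [14,[0,0,0.5],0]
    - [14,[0,0,0],0]
    - [14,[0,0,0],0]
    - [14,[0,0,0],0]
    - [14,[0,0,0],0]
    - [14,[0,0,0],0]

```text
time: 33.2
tcp_pos: [0.5388, -0.2302, 0.0191]
eef_rot: [3.127, 0.298, 0.001]
ft_force: [3.2, 1.1, 5.9]
gripper_width: 0.0191
```

```bash
python3 -c "
from h import *
st,c,im,d=shot('w21');print(tocr(st['tcp_pos'])*1e3);cv2.imwrite('pics/w21c.png',crop(im,180,90,380,350,2.3))
"
```

```text
33.2 [ 0.5388 -0.2302  0.0191] yaw -79.1 F [3.2 1.1 5.9] w 0.0191
[2.77290385 0.35435122]
```

View pics/w21c.png

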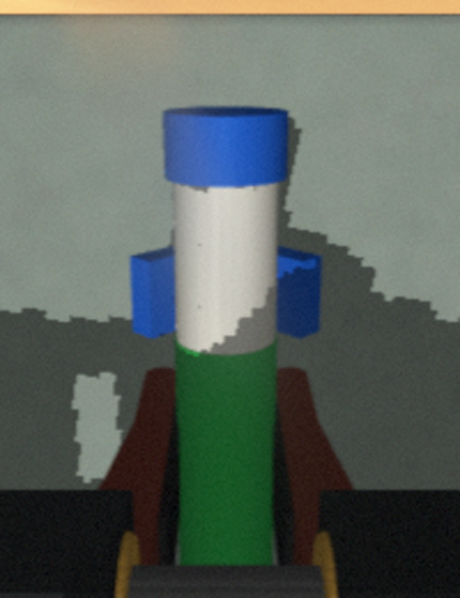

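Request:
step_arm:
  rows:
    - [14,[0,0,1],0]
    - [14,[0,0,1],0]
    - [14,[0,0,0],0]
    - [14,[0,0,0],0]
    - [14,[0,0,0],0]
    - [14,[0,0,0],0]
    - [14,[0,0,0],0]
    - [14,[0,0,0],0]

```text
time: 34.25
tcp_pos: [0.5389, -0.2303, 0.0188]
eef_rot: [3.127, 0.298, 0.001]
ft_force: [-0.6, 2.8, 23.9]
gripper_width: 0.0195
```

```bash
python3 -c "
from h import *
st,c,im,d=shot('w22');print(tocr(st['tcp_pos'])*1e3);cv2.imwrite('pics/w22c.png',crop(im,180,90,380,350,2.3))
for off in(0,.002,.004): print(off,colproj('w22',off,0,-.031))
"
```

```text
34.25 [ 0.5389 -0.2303  0.0188] yaw -79.1 F [-0.6  2.8 23.9] w 0.0195
[2.87598972 0.29700386]
0 {'bandU': array([277.3, 240.8]), 'bandL': array([277.2, 359.4]), 'inletTop': array([277.5, 135.8]), 'blueLowTop': array([277.4, 167. ]), 'inletBot': array([277.6, 132.2])}
0.002 {'bandU': array([277.3, 245.1]), 'bandL': array([277.1, 362.8]), 'inletTop': array([277.5, 141.1]), 'blueLowTop': array([277.4, 172. ]), 'inletBot': array([277.6, 136.7])}
0.004 {'bandU': array([277.3, 249.4]), 'bandL': array([277.1, 366.1]), 'inletTop': array([277.5, 146.4]), 'blueLowTop': array([277.4, 177. ]), 'inletBot': array([277.6, 141.2])}
```

View pics/w22c.png

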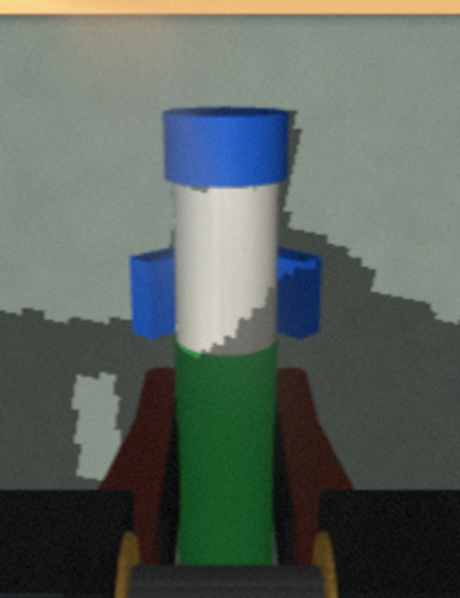

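Request:
step_arm:
  rows:
    - [14,[0,0,-1.2],0]
    - [36,[0,0,0],0]
    - [36,[0,0,0],0]
    - [36,[0,0,0],0]
    - [36,[0,0,-10],0]
    - [36,[0,0,-25],0]
    - [36,[0,0,-40],0]
    - [36,[0,0,-40],0]

```text
time: 35.3
tcp_pos: [0.5383, -0.23, 0.1344]
eef_rot: [-3.127, -0.299, 0.001]
ft_force: [0.3, 0.2, -0.2]
gripper_width: 0.0359
```

Request:
step_arm:
  rows:
    - [36,[-2,0,-40],0]
    - [36,[-5,0,-30],0]
    - [36,[0,0,0],0]
    - [36,[0,0,0],0]
    - [36,[0,0,0],0]
    - [36,[0,0,0],0]
    - [36,[0,0,0],0]
    - [36,[0,0,0],0]

```text
time: 36.3
tcp_pos: [0.5317, -0.2314, 0.2027]
eef_rot: [-3.127, -0.299, 0.001]
ft_force: [0.1, 0.5, 0.7]
gripper_width: 0.0362
```

```bash
python3 -c "
from h import *
st,c,im,d=shot('w23');print(tocr(st['tcp_pos'])*1e3);cv2.imwrite('pics/w23c.png',crop(im,160,60,400,300,2.5))
"
```

```text
36.3 [ 0.5317 -0.2314  0.2027] yaw -79.09 F [0.1 0.5 0.7] w 0.0362
[-4.42575304  0.5061678 ]
```

View pics/w23c.png

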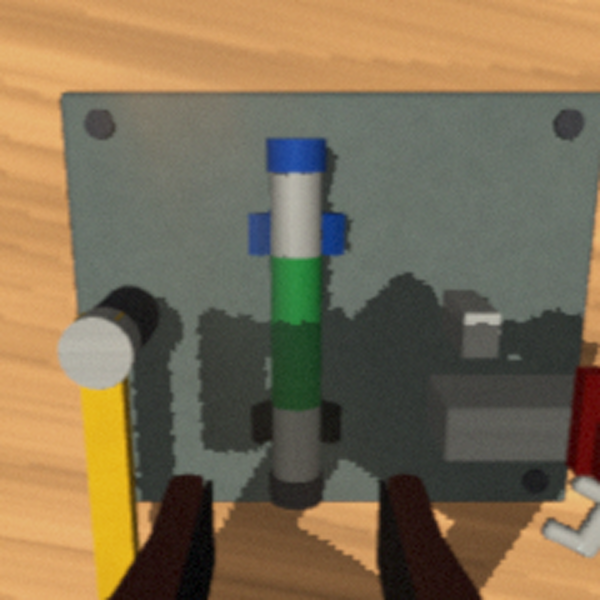

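```bash
python3 -c "
from h import *
st,c,im,d=pickle.load(open('w23.pkl','rb'))
f=lambda x,y:(160+x/2.5-.3,60+y/2.5-.3)
for n,p,z in(('bandU 31',(297,257),.06),('bandL -31',(297,409),.06),('blue inner 63',(297,172),.0605),('black inner -63',(297,481),.0605),('pivot 0,75',(97,354),.081),('plate +95',(300,93),.012),('saddle b outer/inner ',(259,212),.055),('',(259,255),.055)): print(n,tocr(plane(c,f(*p),z))*1e3)
for v in(70,100,130,150,180,220,250):
  u=278; print(v,dpt(c,(u,v),d[v,u]).round(4),end=';')
"
```

```text
bandU 31 [32.68110795 -0.13609035]
bandL -31 [-29.14266875  -0.24394866]
blue inner 63 [64.36861142 -0.08042444]
black inner -63 [-60.81957797  -0.29882888]
pivot 0,75 [-0.33330649 74.23097693]
plate +95 [94.03435782 -1.32059272]
saddle b outer/inner  [49.19104958 14.4925896 ]
 [32.69427064 14.69354952]
70 [ 0.6551 -0.2076 -0.    ];100 [ 0.6254 -0.2134  0.0111];130 [ 0.5979 -0.2187  0.061 ];150 [ 0.5797 -0.2223  0.0593];180 [ 0.5514 -0.2278  0.0601];220 [ 0.5106 -0.2358  0.0589];250 [ 0.4787 -0.242   0.0604];
```

```bash
python3 -c "
from h import *
im,d=r.snapshot('scene'); S=r.get_calibration('scene'); cv2.imwrite('pics/s23.png',crop(im,130,160,250,250,6))"
```

```text
(no output)
```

View pics/s23.png

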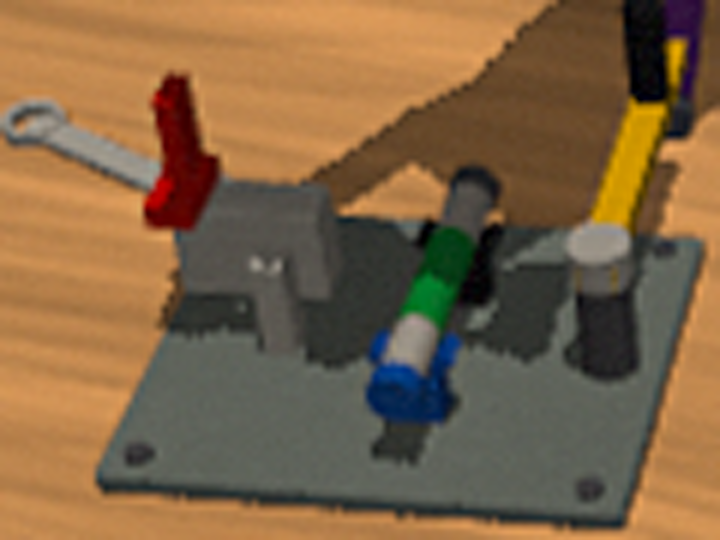

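```bash
python3 -c "
from h import *
p=cw(-.115,.0755);print(p); plan([*p,.16],-79.05,4,30)
plan([*p,.0765],-79.05,4,28,cur=([*p,.16],-79.05))"
```

```text
[ 0.40885237 -0.17881912]
from [ 0.5317 -0.2315  0.2028] yaw -79.09 turn -0.0 end [ 0.4088 -0.1789  0.16  ] -79.09
[[30,[-27.7,-18.7,10.7],np.float64(-0.0)],[30,[-27.7,-18.7,10.7],np.float64(-0.0)],[30,[-27.6,-18.8,10.7],np.float64(-0.0)],[30,[-27.7,-18.7,10.7],np.float64(-0.0)]]
from [ 0.5317 -0.2315  0.2028] yaw -79.09 turn 0.0 end [ 0.4089 -0.1788  0.0765] -79.05
[[28,[0.0,0.0,20.9],np.float64(0.0)],[28,[0.0,0.0,20.9],np.float64(0.0)],[28,[0.0,0.0,20.9],np.float64(0.0)],[28,[0.0,0.0,20.8],np.float64(0.0)]]
```

Request:
step_arm:
  rows:
    - [36,[-27.7,-18.7,10.7],0]
    - [36,[-27.7,-18.7,10.7],0]
    - [36,[-27.6,-18.8,10.7],0]
    - [36,[-27.7,-18.7,10.7],0]
    - [36,[0,0,5],0]
    - [36,[0,0,5],0]
    - [36,[0,0,0],0]
    - [36,[0,0,0],0]

```text
time: 37.4
tcp_pos: [0.4096, -0.1792, 0.1503]
eef_rot: [3.127, 0.299, 0.001]
ft_force: [0.4, 0.0, 1.0]
gripper_width: 0.0362
```

```bash
python3 -c "
from h import *
st,c,im,d=shot('w24');print(tocr(st['tcp_pos'])*1e3)
"
```

```text
37.4 [ 0.4096 -0.1792  0.1503] yaw -79.09 F [0.4 0.  1. ] w 0.0362
[-114.31710987   74.96142548]
```

View pics/w24.png

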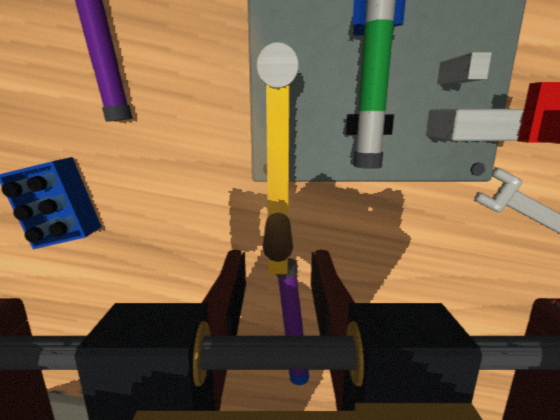

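Request:
step_arm:
  rows:
    - [36,[0,0,18],0]
    - [36,[0,0,20],0]
    - [34,[0,0,20],0]
    - [28,[0,0,15.5],0]
    - [28,[0,0,0],0]
    - [28,[0,2,0],0]
    - [28,[0.5,8,0],-2]
    - [28,[0.6,12,0],-6]

```text
time: 38.45
tcp_pos: [0.415, -0.2004, 0.0775]
eef_rot: [3.098, 0.52, 0.002]
ft_force: [0.0, 1.0, -0.3]
gripper_width: 0.0279
```

Request:
step_arm:
  rows:
    - [28,[0.6,12,0],-6]
    - [28,[0.6,12,0],-6]
    - [28,[0.6,12,0],-6]
    - [28,[0.6,12,0],-6]
    - [28,[0.6,12,0],-6]
    - [28,[0.6,12,0],-6]
    - [28,[0.6,12,0],-6]
    - [28,[0,0,0],0]

```text
time: 39.45
tcp_pos: [0.4682, -0.2642, 0.0776]
eef_rot: [2.707, 1.59, 0.002]
ft_force: [-0.5, -0.4, 0.3]
gripper_width: 0.0279
```

```bash
python3 -c "
from h import *
st,c,im,d=shot('w25');p=tocr(st['tcp_pos'])*1e3;print(p,np.hypot(p[0],p[1]-75),np.degrees(np.arctan2(-p[0],75-p[1])))
"
```

```text
39.5 [ 0.4675 -0.2637  0.0773] yaw -29.22 F [-0.2 -0.1 -0.1] w 0.0282
[-73.55961973 -18.97824737] 119.34374149152221 38.05136244954451
```

View pics/w25.png

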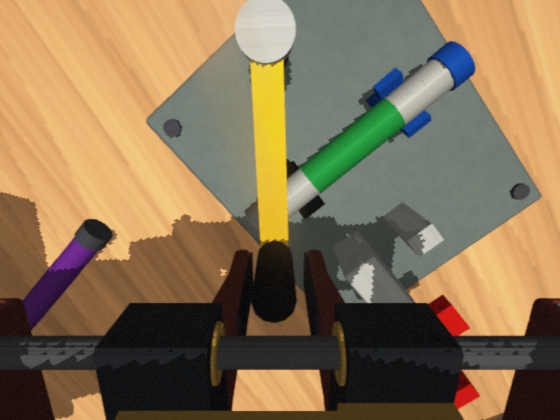

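Request:
step_arm:
  rows:
    - [28,[1.3,12,0],-6]
    - [28,[1.3,12,0],-6]
    - [28,[1.3,12,0],-6]
    - [28,[1.3,12,0],-6]
    - [28,[1,12,0],-6]
    - [28,[0.6,10,0],-5]
    - [28,[0.3,6,0],-3]
    - [28,[0,0,0],0]

```text
time: 40.55
tcp_pos: [0.5415, -0.273, 0.0768]
eef_rot: [-2.044, -2.386, 0.0]
ft_force: [-0.0, -0.7, 0.5]
gripper_width: 0.0277
```

```bash
python3 -c "
from h import *
st,c,im,d=shot('w26');p=tocr(st['tcp_pos'])*1e3;print(p,np.hypot(p[0],p[1]-75),np.degrees(np.arctan2(-p[0],75-p[1])))
"
```

```text
40.55 [ 0.5415 -0.273   0.0768] yaw 8.83 F [-0.  -0.7  0.5] w 0.0277
[ -2.65034451 -42.21019261] 117.24015343955023 1.2953453816180587
```

View pics/w26.png

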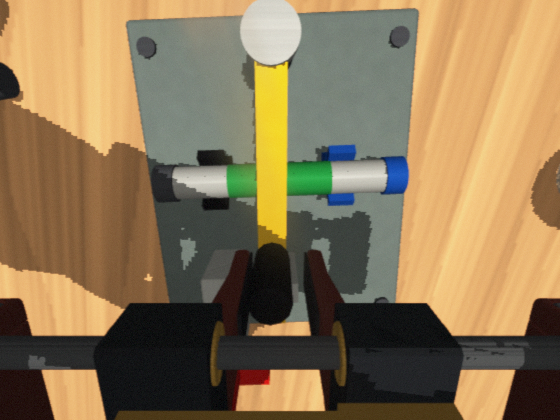

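Request:
step_arm:
  rows:
    - [28,[1,3,0],-1]
    - [28,[1,3,0],-1]
    - [28,[0,2,0],0]
    - [28,[0,2,0],0]
    - [28,[0,0,0],0]
    - [28,[0,0,0],0]
    - [28,[0,0,0],0]
    - [28,[0,0,0],0]

```text
time: 41.6
tcp_pos: [0.5463, -0.2706, 0.0765]
eef_rot: [-1.995, -2.418, 0.009]
ft_force: [-17.9, -7.6, 9.5]
gripper_width: 0.0279
```

```bash
python3 -c "
from h import *
st,c,im,d=shot('w27');p=tocr(st['tcp_pos'])*1e3;print(p)
cv2.imwrite('pics/w27c.png',crop(im,120,0,430,330,1.8))"
```

```text
41.6 [ 0.5463 -0.2706  0.0765] yaw 10.96 F [-17.9  -7.6   9.5] w 0.0279
[  2.55588618 -40.69614185]
```

View pics/w27c.png

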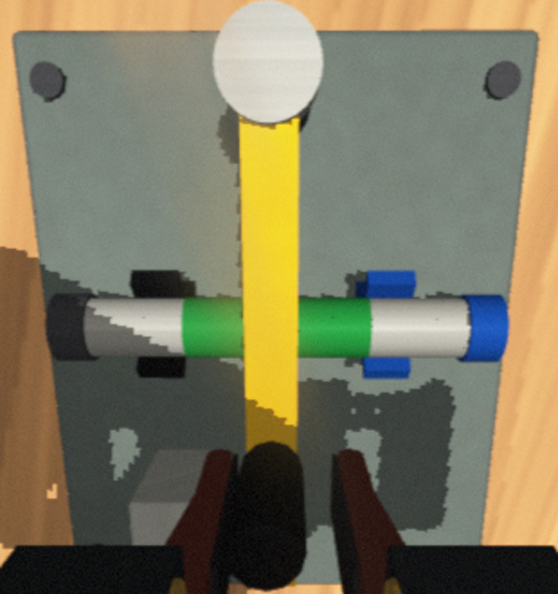

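```bash
python3 -c "
from h import *
q=cw(0,-.0405); p=cw(-.040,-.122);print(p,q)
plan([*p,.15],-79.05,12,42,cur=([*q,.15],10.95))"
```

```text
[ 0.52000245 -0.35847688] [ 0.54379307 -0.27086263]
from [ 0.5464 -0.2706  0.0765] yaw 10.96 turn 90.0 end [ 0.52   -0.3585  0.15  ] -79.05
[[42,[-6.8,-3.3,-0.0],np.float64(7.5)],[42,[-7.2,-2.4,-0.0],np.float64(7.5)],[42,[-7.4,-1.5,-0.0],np.float64(7.5)],[42,[-7.5,-0.5,-0.0],np.float64(7.5)],[42,[-7.6,0.5,-0.0],np.float64(7.5)],[42,[-7.4,1.5,-0.0],np.float64(7.5)],[42,[-7.2,2.4,-0.0],np.float64(7.5)],[42,[-6.8,3.4,-0.0],np.float64(7.5)]]
[[42,[-6.3,4.2,-0.0],np.float64(7.5)],[42,[-5.7,5.0,-0.0],np.float64(7.5)],[42,[-4.9,5.7,-0.0],np.float64(7.5)],[42,[-4.2,6.3,-0.0],np.float64(7.5)]]
```

Request:
step_arm:
  rows:
    - [28,[0,-3.5,0],0]
    - [30,[0,-3,0],0]
    - [30,[0,0,0],0]
    - [30,[0,0,-18],0]
    - [30,[0,0,-28],0]
    - [32,[0,0,-28],0]
    - [36,[0,0,0],0]
    - [42,[-6.8,-3.3,0],7.5]

```text
time: 42.65
tcp_pos: [0.5431, -0.2777, 0.1511]
eef_rot: [2.156, 2.284, 0.0]
ft_force: [-0.1, 0.3, 0.1]
gripper_width: 0.041
```

Request:
step_arm:
  rows:
    - [42,[-7.2,-2.4,0],7.5]
    - [42,[-7.4,-1.5,0],7.5]
    - [42,[-7.5,-0.5,0],7.5]
    - [42,[-7.6,0.5,0],7.5]
    - [42,[-7.4,1.5,0],7.5]
    - [42,[-7.2,2.4,0],7.5]
    - [42,[-6.8,3.4,0],7.5]
    - [42,[-6.3,4.2,0],7.5]

```text
time: 43.65
tcp_pos: [0.5265, -0.3364, 0.15]
eef_rot: [-3.01, -0.897, 0.001]
ft_force: [1.0, 0.1, -0.5]
gripper_width: 0.0421
```

Request:
step_arm:
  rows:
    - [42,[-5.7,5,0],7.5]
    - [42,[-4.9,5.7,0],7.5]
    - [42,[-4.2,6.3,0],7.5]
    - [42,[0,0,0],0]
    - [42,[0,0,0],0]
    - [42,[0,0,0],0]
    - [42,[0,0,0],0]
    - [42,[0,0,0],0]

```text
time: 44.65
tcp_pos: [0.5209, -0.3583, 0.1507]
eef_rot: [3.127, 0.299, 0.0]
ft_force: [0.9, -0.4, -0.0]
gripper_width: 0.0419
```

```bash
python3 -c "
from h import *
st,c,im,d=shot('w28');p=tocr(st['tcp_pos'])*1e3;print(p)
p=cw(-.040,-.122);plan([*p,.0775],-79.05,4,42)"
```

```text
44.65 [ 0.5209 -0.3583  0.1507] yaw -79.07 F [ 0.9 -0.4 -0. ] w 0.0419
[ -39.06064297 -122.04269758]
from [ 0.5209 -0.3584  0.1507] yaw -79.07 turn -0.0 end [ 0.52   -0.3584  0.0775] -79.07
[[42,[-0.2,-0.0,18.3],np.float64(-0.0)],[42,[-0.2,-0.0,18.3],np.float64(-0.0)],[42,[-0.3,-0.0,18.3],np.float64(-0.0)],[42,[-0.2,-0.1,18.3],np.float64(-0.0)]]
```

View pics/w28.png

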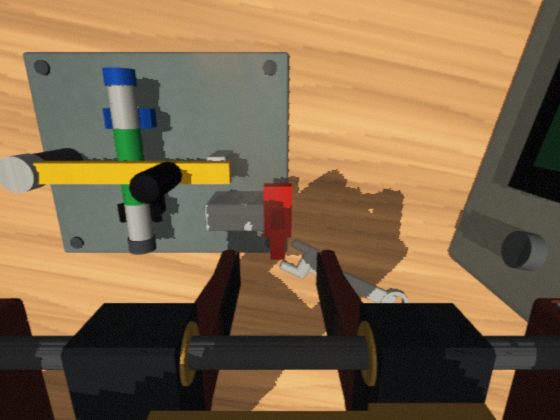

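Arm is home over the column, and the tab (278, 240) is centred between the fingers. Descending to pinch it.

Request:
step_arm:
  rows:
    - [42,[-0.2,0,18],0]
    - [42,[-0.2,0,18],0]
    - [42,[-0.2,0,18],0]
    - [42,[-0.2,0,18],0]
    - [5,[0,0,0],0]
    - [5,[0,0,0],0]
    - [5,[0,0,0],0]
    - [5,[0,0,0],0]

```text
time: 45.7
tcp_pos: [0.5204, -0.3581, 0.0794]
eef_rot: [-3.127, -0.298, -0.001]
ft_force: [-0.8, 3.7, 0.7]
gripper_width: 0.0097
```

Request:
step_arm:
  rows:
    - [5,[0,0,0],0]
    - [5,[0,0,0],0]
    - [5,[0,-6,0],0]
    - [5,[0,-8,0],0]
    - [5,[0,-8,0],0]
    - [5,[0,-8,0],0]
    - [5,[0,-8,0],0]
    - [5,[0,0,0],0]

```text
time: 46.7
tcp_pos: [0.5132, -0.3209, 0.0794]
eef_rot: [3.127, 0.299, 0.001]
ft_force: [0.2, 1.6, 7.7]
gripper_width: 0.0093
```

```bash
python3 -c "
from h import *
st,c,im,d=shot('w29');p=tocr(st['tcp_pos'])*1e3;print(p)"
```

```text
46.7 [ 0.5132 -0.3209  0.0794] yaw -79.08 F [0.2 1.6 7.7] w 0.0093
[-39.55260373 -83.77504268]
```

View pics/w29.png

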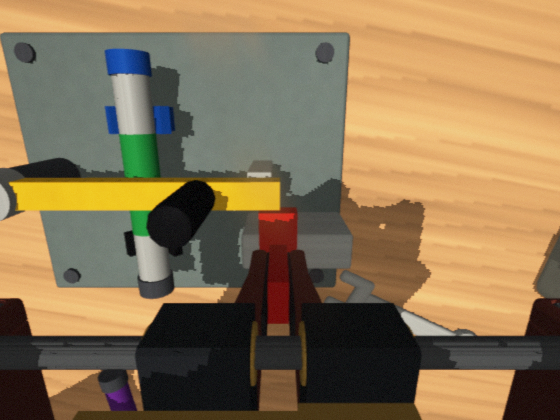

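Request:
step_arm:
  rows:
    - [5,[0,-3,0],0]
    - [5,[0,-3,0],0]
    - [5,[0,-2,0],0]
    - [5,[0,-1.5,0],0]
    - [5,[0,-1.5,0],0]
    - [5,[0,0,0],0]
    - [5,[0,0,0],0]
    - [5,[0,0,0],0]

```text
time: 47.75
tcp_pos: [0.5119, -0.3137, 0.0796]
eef_rot: [3.122, 0.299, 0.004]
ft_force: [-0.4, -12.6, 1.7]
gripper_width: 0.0097
```

```bash
python3 -c "
from h import *
st,c,im,d=shot('w30');p=tocr(st['tcp_pos'])*1e3;print(p)"
```

```text
47.75 [ 0.5119 -0.3137  0.0796] yaw -79.07 F [ -0.4 -12.6   1.7] w 0.0097
[-39.45116069 -76.45174842]
```

Request:
step_arm:
  rows:
    - [5,[0,1.5,0],0]
    - [36,[0,0,0],0]
    - [36,[0,0,0],0]
    - [36,[0,0,0],0]
    - [36,[0,0,-15],0]
    - [36,[0,0,-25],0]
    - [36,[0,0,-40],0]
    - [36,[0,0,-50],0]

```text
time: 48.8
tcp_pos: [0.5106, -0.3115, 0.2102]
eef_rot: [-3.127, -0.299, 0.001]
ft_force: [0.4, -0.9, 0.0]
gripper_width: 0.0361
```

Request:
step_arm:
  rows:
    - [36,[-5,-20,-40],0]
    - [36,[-10,-20,-20],0]
    - [36,[-10,-20,0],0]
    - [36,[-10,0,0],0]
    - [36,[0,0,0],0]
    - [36,[0,0,0],0]
    - [36,[0,0,0],0]
    - [36,[0,0,0],0]

```text
time: 49.8
tcp_pos: [0.4655, -0.2599, 0.2684]
eef_rot: [-3.127, -0.298, 0.001]
ft_force: [0.3, -0.1, -0.7]
gripper_width: 0.0361
```

```bash
python3 -c "
from h import *
st,c,im,d=shot('w31');cv2.imwrite('pics/w31c.png',crop(im,130,40,400,270,2.9))
im,d=r.snapshot('scene');cv2.imwrite('pics/s31.png',im);im,d=r.snapshot('top');cv2.imwrite('pics/t31.png',im)"
```

```text
49.8 [ 0.4655 -0.2599  0.2684] yaw -79.1 F [ 0.3 -0.1 -0.7] w 0.0361
```

View pics/w31c.png

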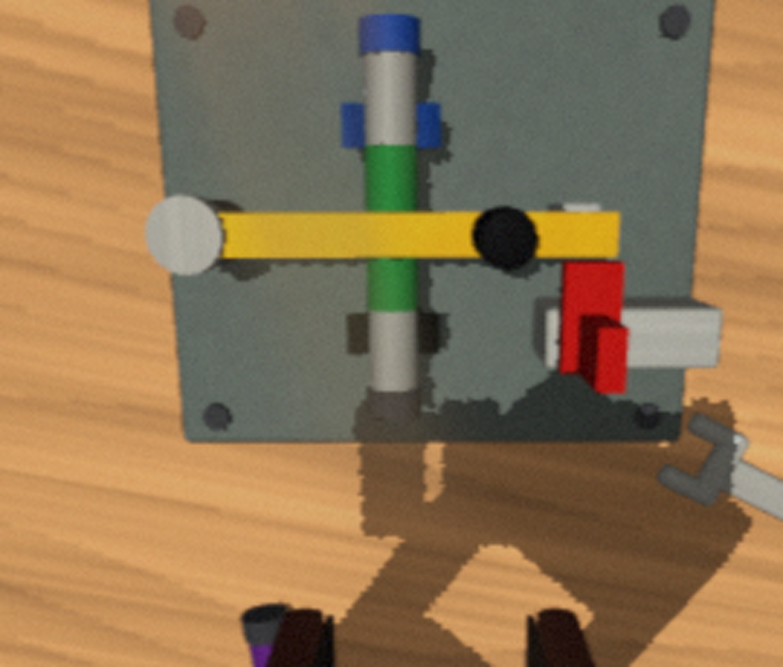

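View pics/s31.png

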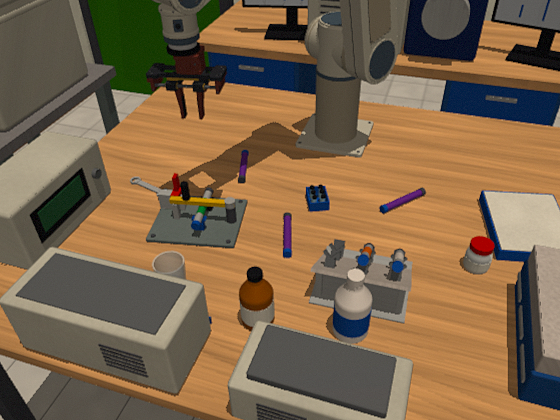

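View pics/t31.png

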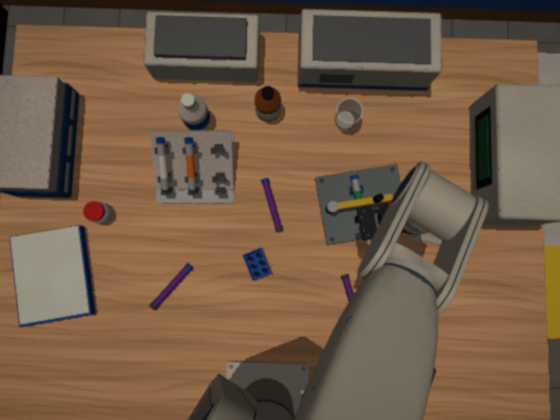

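```bash
python3 -c "
from h import *
st,c,im,d=pickle.load(open('w31.pkl','rb'))
f=lambda x,y:(130+x/2.9-.33,40+y/2.9-.33)
for n,p,z in(('tab edge -51,-77',(612,392),.119),('handle 0,-40',(505,238),.128),('pivot 0 75',(184,235),.081),('bandU 31',(391,146),.06),('bandL -31',(392,311),.06),('blue63',(391,51),.06),('black-63',(393,391),.06),('bar end -85',(620,236),.076),('sad b out48',(352,103),.053),('in32',(352,147),.053),('sad k in -32',(357,313),.053),('out',(357,353),.053)): print(n,tocr(plane(c,f(*p),z))*1e3)"
```

```text
tab edge -51,-77 [-50.79382998 -77.27360361]
handle 0,-40 [  0.19753308 -38.71114322]
pivot 0 75 [-0.23136187 74.86934216]
bandU 31 [31.49546365 -0.1662619 ]
bandL -31 [-29.60583421   0.12620271]
blue63 [64.04212383 -0.53260464]
black-63 [-61.54652912   0.07025631]
bar end -85 [ -0.5505069  -85.15375893]
sad b out48 [47.1250291  14.68686082]
in32 [31.53379713 15.05446442]
sad k in -32 [-31.13164284  14.51765649]
out [-47.21299407  14.87141155]
```

Catch home (-77.3 against -77 mm), arm home (0°), column about 1 mm off centre and level. I'm handing in.

```bash
python3 -c "
from plant import r
print(r.read_state()['ft_force']); print(r.hand_in())"
```

```text
[1.14620746 0.38169867 0.18306833]
the job is handed in; nothing more can be done
None
```

The green-banded column is loaded with its blue end in the blue saddle. The yellow arm is home over it and the red catch is pushed home. I handed in at about 50 s, with the gripper clear of everything.

**What I did**
- I pulled the catch back to its stop (19 N) and swung the arm open to its stop (26 N).
- I lifted the column from the rack's right-hand groove and pressed it level into the saddles until both took the load (24 N).
- I then swung the arm home (about 19 N at its stop) and pushed the catch home (13 N at its stop).

**Last checks**
- **Catch:** the tab is at cradle y -77.3 mm (home is -77).
- **Arm:** handle at (0.2, -38.7) mm against (0, -40), and bar end at -85.2 mm against -85.
- **Column:** its top was at about 60 mm along its whole length, so it is level, checked before the arm was closed over it. It sits about 1 mm toward the blue end.
- **Surroundings:** the other columns and bench items look untouched in the camera pictures. The spanner and one purple stick were partly hidden in the final top view.

**What disagreed**
- **Fingertip height:** the fingertips turned out to be about 35 mm higher relative to the reported TCP than the text says. My first pinch therefore passed just above the tab without touching it. I measured the offset with two cameras and used it from then on.
- **Holder position:** my first estimates from the top and wrist cameras differed by 2 to 3 mm. I settled it using the catch's stop.

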